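Lock a blender jar's blade ring with the pin spanner

ROBOT

A 6-joint arm with a two-finger parallel gripper is mounted at the origin on the work surface. World frame = base frame: x ahead of the robot, y to its left, z up, the work surface at z = 0. Lengths are in m, angles in rad, forces in N, time in s.
With the tool pointing down it reaches from about 0.25 to 0.725 m from the base axis. Payload 4 kg.
Tool frame: the origin (TCP) lies on the centre line of the jaws, within the pads' length; the fingertips stand 14 mm ahead of it and the grasp point (between the pads) lies 5 mm behind it; z points along the fingers, y is the line along which they close (so a half turn about z gives the same grasp; the last joint's range is limited). The gripper opens to 85 mm and grips with 20 to 120 N. Pads are 22 mm wide; open, the fingers measure 114 mm over their backs; the gripper's body (76 mm by 85 mm) begins 54 mm behind the grasp point. The pads swing forward as they close: fully open they stand 13 mm farther back than shut.
Start: joints at [1.198, 0.241, 0.005, 1.335, 0, 1.571], TCP at [0.182, 0.466, 0.245] pointing down, gripper open.
Joint ranges: [-2.72, 2.72], [-1.05, 1.87], [-1.09, 1.28], [-1.99, 2.15], [-1.42, 1.44], [-3.14, 3.14]. Speed limits (rad/s): [2.79, 2.79, 3.14, 3.14, 3.14, 3.14].

INTERFACE

Orientations are given as a 3x3 rotation matrix whose columns are the frame's x, y, z axes.
In Python, from rig import bot gives the robot as it stands. The module is installed in compiled form; this text tells all that it offers.
- The arm moves only by the tool apply_moves, never from a script. Its argument "rows" is a list of rows, each an object of numbers: "dx", "dy", "dz": the shift along the world's x, y, z in mm; "rx", "ry", "rz": the turn, a rotation vector about the world's x, y, z in rad; "grip": the gripper's target within -1 to 1 (fully open at 1, half-way at 0, shut at -1). In form: [{"dx": .., "dy": .., "dz": .., "rx": .., "ry": .., "rz": .., "grip": ..}, ...]. A call has 1 to 5 rows; each row is the pose to reach, as a shift and turn from the pose commanded when the call began; what a row does not reach only later rows make up. A row lasts 1/12 s, in which the tool goes at most 41.7 mm and 7.16 degrees, less where a joint would pass 70% of its speed; a pose out of reach is approached as far as the arm can. A call with a gripper value outside its range is refused whole. The fingers move at their own pace and stop on an object; "force" is the grip in N (left out, the last holds). Time passes only in rows, so rows that repeat a pose let the fingers close. It gives the time, the measured TCP pose, the force, the opening and the grip force at its end, in the units of the state.
- bot.get_state(): the state, without advancing time (a new reading comes with each control period).
- bot.camera(name): name is "scene" or "top" or "wrist"; returns the picture (480x640x3 uint8, blue, green, red); there is no depth.
- bot.get_calibration(name): a dict with "K" (3x3 intrinsics, pixels), "dist" ([k1, k2, p1, p2, k3] as OpenCV has them; the pictures are not rectified), "xyz" and "attitude" of the camera in the world. Camera axes: x right, y down, z forward; pixel columns grow to the right and rows downward; lengths in m; the calibration is good to about 2 mm. A picture is of the moment at which its call begins: read the wrist's pose just before it. get_calibration takes no time and is no camera call; for the wrist camera it gives the pose at the moment of the call.
- bot.close_job(): hands the job in; it is judged then, once.
The state is a dict: "time_s": time; "joints": joint angles; "joint_vel": joint speeds; "joint_efforts": joint torques, N m; "eef_pos": TCP position; "orientation": TCP orientation; "ft_force": force on the tool from outside, world axes, zero at the start; "moment": the same for the moment, N m; "grip_width": opening from 0.0 (shut) to 1.0 (fully open); "grasp_force": force on a finger pad.
Only numpy, scipy, OpenCV 4.12 (cv2) and the standard library are available. Lean on these libraries where they do the work, as an engineer would, in place of code of your own. Each camera call takes 0.05 s, during which the arm holds its last target. There are 200 camera calls.

TASK

The second-hand glass blender jar stands upside down in its holding block and its blade lock ring is slack. Take the pin spanner from the grey mat, seat both prongs fully in two opposite holes of the ring before turning, and turn the ring clockwise until it comes up firmly against its stop; it is glass, so press and turn gently, do not force it, and touch the jar and ring with the spanner only. Then lay the spanner back down on the mat, prongs down, without dropping it, and leave the crockery alone.

Things in the scene. Friction and masses are not known exactly. Their poses are not given: they have to be found in the camera images.
- spanner_grip (a point): Pin spanner, 170 mm long, lying flat on the mat, prongs down. This point: centre of its red handle (20 mm wide, 24 mm high, from 55 mm behind this point to 45 mm ahead; its underside is 12 mm below). x points along the handle to the steel fork, z up. Grip it across its 20 mm width (y). 0.15 to 0.23 kg.
- spanner_head (a point): Point midway between the tips of the spanner's two prongs: 105 mm ahead (x) of the handle's centre and 12 mm below it, level with the handle's underside. Axes as for the handle. The fork's steel plate is 5 mm thick, its underside 9 mm above this point; the fork is 58 mm wide and open at the front.
- prong_a (a point): Tip centre of one prong, 23 mm to the +y side of spanner_head. Prongs are round, 6 mm in diameter, 9 mm long below the fork, point down, their tips bevelled by 1 mm.
- prong_b (a point): Tip centre of the other prong, 23 mm to the -y side of spanner_head.
- ring_face (a point): Centre of the top face of the aluminium lock ring (69 mm across, 20 mm high), on its vertical axis, 210 mm above the bench. Axes turn with the ring, z up. Four round blind holes, 7.6 mm across, 10 mm deep, 23 mm from the axis, on its +x, +y, -x, -y axes: the spanner's x may lie along any of these. Seated, the fork rests on the face. A black coupling, 30 mm across, stands 6 mm above it in the middle.
- jar: Glass blender jar, upside down, fixed with its plywood block (162 mm square, 46 mm high) to the bench. Origin under the block, on the lock ring's axis. The slack ring needs 0.5 to 1.2 rad more, clockwise from above, to its solid stop (1.25 on joint lock_ring, not measured: feel it). Drag 0.5 N m; it stays where left. Over 2 N m (20 N at the spanner's handle), or 25 N pressed on it, breaks it.
- mat: Grey tool mat, 300 mm along x, 160 mm along y, 3 mm thick, fixed to the bench; origin at the centre of its underside.
- mug_mid (a point): Red mug, loose, 80 mm in diameter (handle to 115 mm), 92 mm high; point half-way up. Leave alone.
- tumbler_mid (a point): Green glass tumbler, loose, 72 mm in diameter, 100 mm high; point half-way up. Leave alone.
- canister_mid (a point): White ceramic canister with a blue lid, loose, 84 mm in diameter, 100 mm high; point half-way up. Leave alone.
Mind the look-alikes: they are no part of the job. Leave any green look-alike of the part that bears spanner_grip alone.

How it is judged:
On the way, in this order (a step that is already met when the one before it is completed fails the run):
1. both prongs are seated in the ring's holes, their tips at least 6 mm below the ring's face (z of each of prong_a, prong_b in the frame of ring_face below -0.006 m and horizontal distance between each of prong_a, prong_b and ring_face below 0.028 m), for 0.2 s.
2. the ring has been turned to within 0.03 rad of its stop with both prongs still seated (all of step 1 and value of joint lock_ring above 1.22 rad), for 0.2 s.
At the end, for the whole second after the job is handed in: The ring is within 0.03 rad (1 mm at its rim) of its stop, and the spanner lies still, flat and prongs down on the mat, its handle's centre and its head within the mat's outline (value of joint lock_ring above 1.22 rad and angle between spanner_grip's own z axis and vertical below 0.08 rad and z of spanner_grip in the frame of mat below 0.018 m and linear speed of spanner below 0.02 m/s and x of spanner_grip in the frame of mat between -0.15 and 0.15 m and y of spanner_grip in the frame of mat between -0.08 and 0.08 m and x of spanner_head in the frame of mat between -0.15 and 0.15 m and y of spanner_head in the frame of mat between -0.08 and 0.08 m); the robot touches nothing.
It fails at once if the jar or ring is forced: pressed by the spanner with more than 25 N while a prong is out of its hole, or over 110 N in all on the prongs, a turning effort of some 2 N m (contact force between spanner and lock_ring above 110 N or ((contact force between spanner and jar above 25 N or contact force between spanner and lock_ring above 25 N) and z of any of prong_a, prong_b in the frame of ring_face above -0.003 m)).
It fails at once if the ring is turned while a prong is out of its hole ((velocity of joint lock_ring above 0.2 rad/s or velocity of joint lock_ring below -0.2 rad/s) and z of any of prong_a, prong_b in the frame of ring_face above -0.003 m).
It fails at once if the arm or the gripper touches the jar or its ring with more than 2 N (contact force between any of the arm, the fingers and jar above 2 N or contact force between any of the arm, the fingers and lock_ring above 2 N).
It fails at once if the spanner is dropped (falls free faster than 0.6 m/s) (contact force between the fingers and spanner below 0.05 N and linear speed of spanner above 0.6 m/s).
It fails at once if a piece of crockery is moved by more than 20 mm or tipped (distance of any of mug_mid, tumbler_mid, canister_mid from where it was at the start of the episode above 0.02 m or angle between any of mug_mid, tumbler_mid, canister_mid's own z axis and vertical above 0.35 rad).
It also fails if it takes over 72 s, if anything falls off the work surface, if the arm or the gripper's body presses on something with over 40 N, if the wrist force passes 120 N, or if a joint passes its speed limit or range.

## Working session

There is one attempt and no reset: what is moved stays moved. The work goes in short steps, Python scripts to look and compute and a tool call to move; the robot and the scene stay as the last step left them, time stands still between calls to the robot, and variables do not carry over. Pictures are saved under pics/ and viewed, at most 10 in all, crops included, and the job is handed in when it is done.

Besides the shell and the picture viewer there is one more tool, called as a command line: name --argument value ..., lists and objects as JSON in quotes. apply_moves: Moves the arm, as the interface text tells. Its arguments: {"type":"object","properties":{"rows":{"type":"array","items":{"type":"object","properties":{"dx":{"type":"number"},"dy":{"type":"number"},"dz":{"type":"number"},"rx":{"type":"number"},"ry":{"type":"number"},"rz":{"type":"number"},"grip":{"type":"number"}}}},"force":{"type":"number"}},"required":["rows"]}

```bash
mkdir -p pics
python3 - <<'E'
from rig import bot
import cv2,numpy as np
s=bot.get_state();print(s)
a=bot.camera("scene");b=bot.camera("top")
cv2.imwrite("pics/scene0.png",a);cv2.imwrite("pics/top0.png",b)
for n in("scene","top","wrist"):print(n,bot.get_calibration(n))
E
```

```text
{'time_s': 0.0, 'joints': array([1.19799810e+00, 2.41388448e-01, 3.73035141e-03, 1.33517830e+00,
       2.05082428e-05, 1.57079186e+00]), 'joint_vel': array([ 0.00129703,  0.00282783,  0.00044609,  0.00110032,  0.00023468,
       -0.00015543]), 'joint_efforts': array([ 1.20916768e-03, -3.72313356e+01,  2.52410156e+01,  1.68952032e-02,
        1.80220686e-04, -9.54965174e-07]), 'eef_pos': array([0.18189035, 0.46510688, 0.2444275 ]), 'orientation': array([[-9.31313426e-01,  3.64217958e-01, -7.62140923e-04],
       [ 3.64218755e-01,  9.31311504e-01, -1.89247476e-03],
       [ 2.05173169e-05, -2.04007317e-03, -9.99997919e-01]]), 'ft_force': array([ 0.21524851,  0.98025927, -0.27072531]), 'moment': array([0.02378253, 0.0143989 , 0.03268252]), 'grasp_force': 0.0, 'grip_width': 1.0025225308422963}
scene {'K': array([[565.68968837,   0.        , 328.5571465 ],
       [  0.        , 565.68968837, 234.38269833],
       [  0.        ,   0.        ,   1.        ]]), 'dist': array([-0.10460728,  0.        ,  0.        ,  0.        ,  0.        ]), 'xyz': array([ 0.92426387, -0.47347339,  1.264991
[... 374 characters left out ...]
       ,  0.        ,  0.        ]), 'xyz': array([0.35500555, 0.09221316, 1.05332846]), 'attitude': array([[ 0.00534733, -0.99116473,  0.13252884],
       [-0.99995726, -0.00629954, -0.0067667 ],
       [ 0.00754179, -0.13248699, -0.99115605]])}
wrist {'K': array([[331.76796782,   0.        , 318.42419418],
       [  0.        , 331.76796782, 242.91356964],
       [  0.        ,   0.        ,   1.        ]]), 'dist': array([0.00424181, 0.        , 0.        , 0.        , 0.        ]), 'xyz': array([0.10752986, 0.49400298, 0.37248825]), 'attitude': array([[ 0.36367671,  0.8860116 ,  0.28761554],
       [ 0.93152277, -0.34519817, -0.11447073],
       [-0.00213804,  0.30955076, -0.95088051]])}
```

View pics/scene0.png

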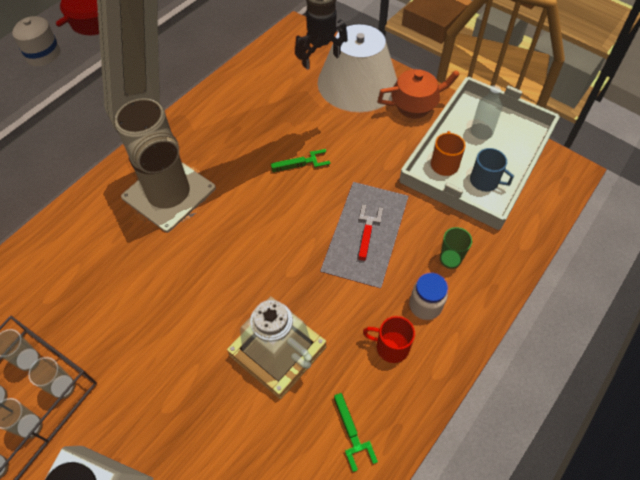

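View pics/top0.png

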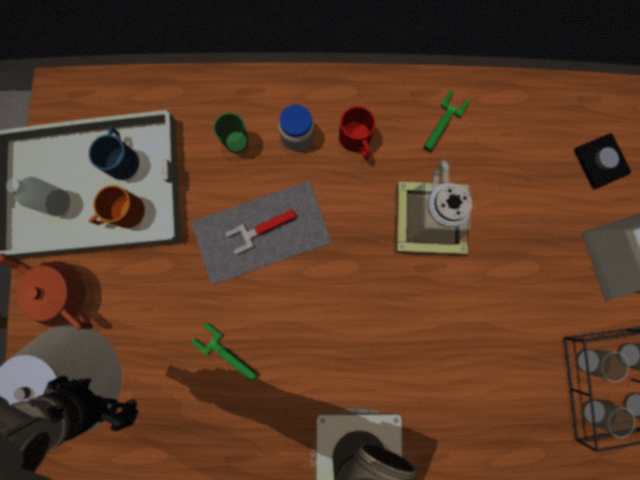

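```bash
cat > h.py <<'E'
import cv2,numpy as np
from rig import bot
def px2w(cal,uv,z):
    uv=np.array(uv,float).reshape(-1,1,2)
    n=cv2.undistortPoints(uv,cal["K"],cal["dist"])[:,0]
    d=np.c_[n,np.ones(len(n))]@cal["attitude"].T
    return cal["xyz"]+d*((z-cal["xyz"][2])/d[:,2])[:,None]
def w2px(cal,P):
    R=cal["attitude"].T
    return cv2.projectPoints(np.array(P,float).reshape(-1,3),cv2.Rodrigues(R)[0],-R@cal["xyz"],cal["K"],cal["dist"])[0][:,0]
def crop(im,x,y,w,h,s): return cv2.resize(im[y:y+h,x:x+w],None,fx=s,fy=s,interpolation=cv2.INTER_CUBIC)
E
python3 - <<'E'
from h import *
a=cv2.imread("pics/scene0.png");b=cv2.imread("pics/top0.png")
m=np.zeros((600,800,3),np.uint8)
m[:300,:400]=crop(b,200,180,133,100,3.01)[:300,:400]
m[:300,400:]=crop(b,390,150,100,75,4)[:300,:400]
m[300:,:400]=crop(a,320,180,100,75,4)[:300,:400][:300]
m[300:,400:]=crop(a,220,280,100,75,4)[:300,:400]
cv2.imwrite("pics/m1.png",m)
ct=bot.get_calibration("top");cs=bot.get_calibration("scene")
p=lambda *q:print(np.round(px2w(*q),4).tolist())
p(ct,[[250,233],[295,213],[240,239]],.02)
p(cs,[[367,230],[362,257]],.02)
p(ct,[[455,203]],.216);p(cs,[[271,314]],.216)
p(ct,[[192,218],[311,181],[330,242],[213,283]],.003)
p(ct,[[357,120],[296,115],[230,122]],.1)
E
```

```text
[[0.5067, 0.2538, 0.02], [0.5546, 0.1497, 0.02], [0.4924, 0.2768, 0.02]]
[[0.518, 0.2259, 0.02], [0.5554, 0.1516, 0.02]]
[[0.5388, -0.1678, 0.216]]
[[0.5459, -0.1672, 0.216]]
[[0.5445, 0.3967, 0.003], [0.6363, 0.1134, 0.003], [0.4889, 0.0673, 0.003], [0.3905, 0.3404, 0.003]]
[[0.7519, 0.0099, 0.1], [0.7626, 0.1465, 0.1], [0.7458, 0.2941, 0.1]]
```

View pics/m1.png

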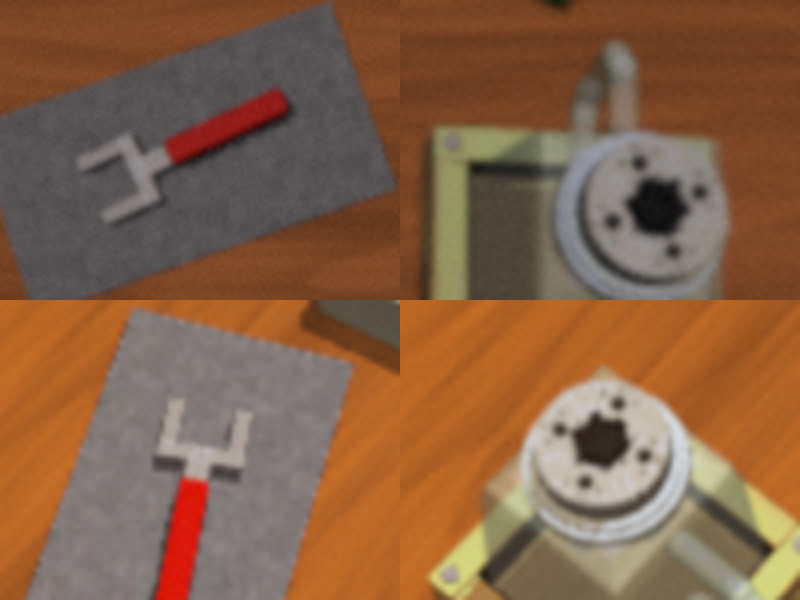

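Run:
```python
from h import *
ct=bot.get_calibration("top");cs=bot.get_calibration("scene")
T=np.array([[639,162],[700,191],[673,250],[612,221]],float);T=np.c_[390+(T[:,0]-400)/4,150+T[:,1]/4]
S=np.array([[618,403],[645,456],[585,482],[560,429]],float);S=np.c_[220+(S[:,0]-400)/4,280+(S[:,1]-300)/4]
for c,q in((ct,T),(cs,S)):
    P=px2w(c,q,.21);m=P.mean(0);d=P-m
    print(m.round(4),np.hypot(d[:,0],d[:,1]).round(4),np.degrees(np.arctan2(d[:,1],d[:,0])).round(1))
# handle top z=.027
t=np.array([[170,155],[285,98]])/3.01+[200,180]
P=px2w(ct,t,.027);print(P.round(4),np.arctan2(*(P[0]-P[1])[[1,0]]))
print(px2w(ct,[[440,140],[430,148],[460,100]],.02).round(3))
```

```text
[ 0.5431 -0.1678  0.21  ] [0.023  0.0233 0.0229 0.0233] [  19.3  -70.8 -160.9  109.3]
[ 0.5452 -0.1687  0.21  ] [0.0231 0.0234 0.023  0.023 ] [ 109.8   19.   -71.2 -160.8]
[[0.5092 0.2378 0.027 ]
 [0.5543 0.1501 0.027 ]] 2.044866073208903
[[ 0.737 -0.198  0.02 ]
 [ 0.717 -0.173  0.02 ]
 [ 0.843 -0.253  0.02 ]]
```

apply_moves --rows '[{"dx":170,"dy":-130,"dz":0,"rz":-0.6,"grip":1},{"dx":170,"dy":-130,"dz":0,"rz":-0.6},{"dx":170,"dy":-130,"dz":0,"rz":-0.6},{"dx":170,"dy":-130,"dz":0,"rz":-0.6},{"dx":170,"dy":-130,"dz":0,"rz":-0.6}]'

```text
invalid input
```

```bash
python3 -c "
from h import *
s=bot.get_state();print(s['eef_pos'],s['joints'],np.arctan2(s['orientation'][1,1],s['orientation'][0,1]))"
```

```text
[0.18189916 0.46514229 0.24448638] [1.19800665e+00 2.41350058e-01 3.83437200e-03 1.33521184e+00
 2.19572911e-05 1.57077967e+00] 1.1980232979198528
```

apply_moves --rows '[{"dx":35,"dy":-26,"dz":0,"rx":0,"ry":0,"rz":-0.12,"grip":1},{"dx":70,"dy":-52,"dz":0,"rx":0,"ry":0,"rz":-0.24,"grip":1},{"dx":105,"dy":-78,"dz":0,"rx":0,"ry":0,"rz":-0.36,"grip":1},{"dx":140,"dy":-104,"dz":0,"rx":0,"ry":0,"rz":-0.48,"grip":1},{"dx":170,"dy":-130,"dz":0,"rx":0,"ry":0,"rz":-0.6,"grip":1}]' --force 40

```text
time_s: 0.52
eef_pos: [0.3488, 0.3382, 0.2449]
orientation: [[-0.559, 0.829, -0.0], [0.829, 0.559, -0.0], [-0.0, -0.0, -1.0]]
ft_force: [1.0, 0.2, 0.2]
grip_width: 1.0
grasp_force: 0.0
```

apply_moves --rows '[{"dx":33,"dy":-25,"dz":0,"rx":0,"ry":0,"rz":-0.06,"grip":1},{"dx":66,"dy":-50,"dz":0,"rx":0,"ry":0,"rz":-0.124,"grip":1},{"dx":99,"dy":-75,"dz":0,"rx":0,"ry":0,"rz":-0.124,"grip":1},{"dx":132,"dy":-100,"dz":0,"rx":0,"ry":0,"rz":-0.124,"grip":1},{"dx":160,"dy":-125,"dz":-20,"rx":0,"ry":0,"rz":-0.124,"grip":1}]'

```text
time_s: 0.93
eef_pos: [0.5111, 0.214, 0.2287]
orientation: [[-0.456, 0.89, 0.007], [0.89, 0.456, 0.003], [-0.001, 0.007, -1.0]]
ft_force: [0.4, 1.4, 0.4]
grip_width: 0.997
grasp_force: 0.0
```

apply_moves --rows '[{"dx":18,"dy":-12,"dz":-24,"rx":0,"ry":0,"rz":0,"grip":1},{"dx":18,"dy":-12,"dz":-24,"rx":0,"ry":0,"rz":0,"grip":1},{"dx":18,"dy":-12,"dz":-24,"rx":0,"ry":0,"rz":0,"grip":1}]'

```text
time_s: 1.18
eef_pos: [0.5244, 0.2013, 0.1992]
orientation: [[-0.454, 0.891, -0.005], [0.891, 0.454, -0.002], [0.001, -0.006, -1.0]]
ft_force: [-0.8, 0.2, 0.8]
grip_width: 0.999
grasp_force: 0.0
```

Run:
```python
from h import *
s=bot.get_state();c=bot.get_calibration("wrist");im=bot.camera("wrist");cv2.imwrite("pics/w1.png",im)
print(s['eef_pos'],s['joints'],np.arctan2(s['orientation'][1,1],s['orientation'][0,1]),c)
np.save("w1cal.npy",c,allow_pickle=True)
```

```text
[0.52440463 0.20127852 0.19921282] [3.66311632e-01 3.89491191e-01 9.23536185e-02 1.27928447e+00
 3.33117407e-04 1.46583501e+00] 0.47127456981199084 {'K': array([[331.76796782,   0.        , 318.42419418],
       [  0.        , 331.76796782, 242.91356964],
       [  0.        ,   0.        ,   1.        ]]), 'dist': array([0.00424181, 0.        , 0.        , 0.        , 0.        ]), 'xyz': array([0.48848807, 0.2719187 , 0.32728059]), 'attitude': array([[ 0.89070425,  0.43386722,  0.1356657 ],
       [ 0.45454973, -0.84642586, -0.27739466],
       [-0.00552149,  0.30874341, -0.95112934]])}
```

View pics/w1.png

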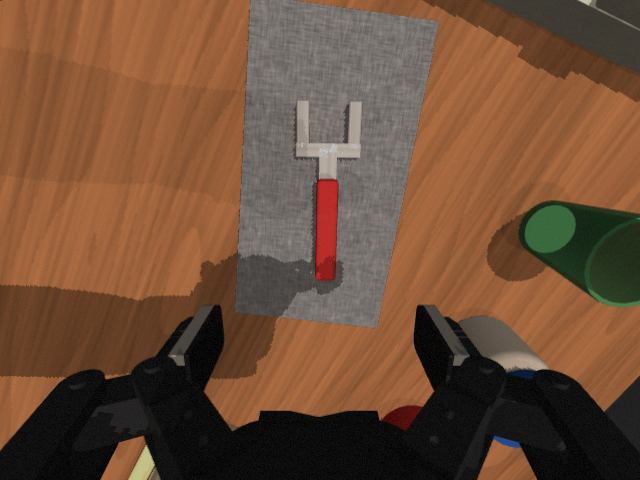

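Run:
```python
from h import *
c=np.load("w1cal.npy",allow_pickle=True).item();im=cv2.imread("pics/w1.png").astype(int)
m=((im[...,2]>90)&(im[...,1]<45)&(im[...,0]<45)).astype(np.uint8);m[300:]=0;m[:, :300]=0;m[:,350:]=0
r=cv2.minAreaRect(np.argwhere(m)[:,::-1].astype(np.float32));b=cv2.boxPoints(r);print(r,m.sum())
P=px2w(c,b,.027);print(b,P.round(4))
P=P[np.argsort(P[:,1])];rear=P[:2].mean(0);fr=P[2:].mean(0);d=fr-rear;L=np.linalg.norm(d);x=d/L
print(rear,fr,L,np.arctan2(x[1],x[0]),"grip",fr-.045*x,rear+.055*x)
t=px2w(c,[[302.5,101],[355.5,101]],.003+.014);print(t,t.mean(0)-(.105)*x)
print(w2px(c,[[.5244,.2013,.199]]))
```

```text
((325.8936767578125, 229.90292358398438), (20.708641052246094, 100.38849639892578), 1.7899105548858643) 1313
[[313.9766  279.74927]
 [317.1122  179.40976]
 [337.81076 180.05658]
 [334.67514 280.3961 ]] [[0.5448 0.1483 0.027 ]
 [0.5031 0.2371 0.027 ]
 [0.5199 0.245  0.027 ]
 [0.5633 0.157  0.027 ]]
[0.55403935 0.15264352 0.027     ] [0.51147362 0.24104545 0.027     ] 0.0981159639431301 2.019536525147961 grip [0.53099601 0.20050071 0.027     ] [0.53017865 0.20219821 0.027     ]
[[0.46198425 0.28985062 0.017     ]
 [0.50271468 0.31060539 0.017     ]] [0.5279017 0.2056236 0.017    ]
[[319.77336516 323.90667018]]
```

apply_moves --rows '[{"dx":0,"dy":3,"dz":-40,"rx":0,"ry":0,"rz":0,"grip":1},{"dx":0,"dy":3,"dz":-80,"rx":0,"ry":0,"rz":0,"grip":1},{"dx":0,"dy":3,"dz":-120,"rx":0,"ry":0,"rz":0,"grip":1},{"dx":0,"dy":3,"dz":-140,"rx":0,"ry":0,"rz":0,"grip":1},{"dx":0,"dy":3,"dz":-140,"rx":0,"ry":0,"rz":0,"grip":1}]'

```text
time_s: 1.65
eef_pos: [0.5206, 0.2059, 0.0577]
orientation: [[-0.459, 0.889, -0.009], [0.889, 0.459, -0.003], [0.001, -0.009, -1.0]]
ft_force: [-0.3, -0.3, -0.0]
grip_width: 0.998
grasp_force: 0.0
```

```bash
python3 -c "
from h import *
s=bot.get_state();print(s['time_s'],s['eef_pos'],s['orientation'],np.arctan2(s['orientation'][1,1],s['orientation'][0,1]))"
```

```text
1.65 [0.52062189 0.20592012 0.05768664] [[-0.45873175  0.88853271 -0.00864914]
 [ 0.88857398  0.45872285 -0.00310318]
 [ 0.00121028 -0.00910893 -0.99995778]] 0.4765787869558592
```

apply_moves --rows '[{"dx":10,"dy":-5,"dz":-15,"rx":0.003,"ry":-0.0086,"rz":0,"grip":1},{"dx":10,"dy":-5,"dz":-15,"rx":0.003,"ry":-0.0086,"rz":0,"grip":1},{"dx":10,"dy":-5,"dz":-15,"rx":0.003,"ry":-0.0086,"rz":0,"grip":1}]'

```text
time_s: 1.9
eef_pos: [0.5356, 0.2019, 0.0486]
orientation: [[-0.457, 0.889, 0.01], [0.889, 0.457, 0.004], [-0.001, 0.011, -1.0]]
ft_force: [1.1, -0.3, -0.3]
grip_width: 0.998
grasp_force: 0.0
```

apply_moves --rows '[{"dx":0,"dy":0,"dz":0,"rx":0,"ry":0,"rz":0,"grip":1},{"dx":0,"dy":0,"dz":0,"rx":0,"ry":0,"rz":0,"grip":1},{"dx":0,"dy":0,"dz":0,"rx":0,"ry":0,"rz":0,"grip":1},{"dx":0,"dy":0,"dz":0,"rx":0,"ry":0,"rz":0,"grip":1},{"dx":0,"dy":0,"dz":0,"rx":0,"ry":0,"rz":0,"grip":1}]'

```text
time_s: 2.32
eef_pos: [0.5353, 0.201, 0.0473]
orientation: [[-0.457, 0.89, 0.009], [0.89, 0.457, 0.003], [-0.001, 0.01, -1.0]]
ft_force: [-0.2, 0.2, 0.1]
grip_width: 1.0
grasp_force: 0.0
```

apply_moves --rows '[{"dx":-5,"dy":0,"dz":-13,"rx":-0.0035,"ry":0.0095,"rz":0,"grip":1},{"dx":-5,"dy":0,"dz":-22,"rx":-0.0035,"ry":0.0095,"rz":0,"grip":1},{"dx":-5,"dy":0,"dz":-26,"rx":-0.0035,"ry":0.0095,"rz":0,"grip":1},{"dx":-5,"dy":0,"dz":-26,"rx":-0.0035,"ry":0.0095,"rz":0,"grip":1},{"dx":-5,"dy":0,"dz":-26,"rx":-0.0035,"ry":0.0095,"rz":0,"grip":1}]'

```text
time_s: 2.73
eef_pos: [0.5295, 0.2006, 0.0197]
orientation: [[-0.456, 0.89, -0.003], [0.89, 0.456, -0.001], [0.0, -0.003, -1.0]]
ft_force: [-0.1, 0.5, -0.5]
grip_width: 1.002
grasp_force: 0.0
```

apply_moves --rows '[{"dx":0,"dy":0,"dz":0,"rx":0,"ry":0,"rz":0,"grip":-0.2},{"dx":0,"dy":0,"dz":0,"rx":0,"ry":0,"rz":0,"grip":-0.6},{"dx":0,"dy":0,"dz":0,"rx":0,"ry":0,"rz":0,"grip":-1},{"dx":0,"dy":0,"dz":0,"rx":0,"ry":0,"rz":0,"grip":-1},{"dx":0,"dy":0,"dz":0,"rx":0,"ry":0,"rz":0,"grip":-1}]' --force 80

```text
time_s: 3.15
eef_pos: [0.5303, 0.201, 0.021]
orientation: [[-0.456, 0.89, -0.0], [0.89, 0.456, -0.0], [-0.0, -0.0, -1.0]]
ft_force: [-0.5, -0.8, 0.3]
grip_width: 0.297
grasp_force: 0.0
```

apply_moves --rows '[{"dx":0,"dy":0,"dz":0,"rx":0,"ry":0,"rz":0,"grip":-1},{"dx":0,"dy":0,"dz":0,"rx":0,"ry":0,"rz":0,"grip":-1},{"dx":0,"dy":0,"dz":0,"rx":0,"ry":0,"rz":0,"grip":-1},{"dx":0,"dy":0,"dz":0,"rx":0,"ry":0,"rz":0,"grip":-1}]'

```text
time_s: 3.48
eef_pos: [0.5307, 0.2011, 0.0214]
orientation: [[-0.456, 0.89, 0.001], [0.89, 0.456, -0.0], [-0.0, 0.0, -1.0]]
ft_force: [0.5, -0.3, 5.1]
grip_width: 0.216
grasp_force: 79.5
```

apply_moves --rows '[{"dx":0,"dy":0,"dz":15,"rx":0,"ry":0,"rz":0,"grip":-1},{"dx":0,"dy":0,"dz":45,"rx":0,"ry":0,"rz":0,"grip":-1},{"dx":0,"dy":0,"dz":85,"rx":0,"ry":0,"rz":0,"grip":-1},{"dx":0,"dy":0,"dz":125,"rx":0,"ry":0,"rz":0,"grip":-1},{"dx":0,"dy":0,"dz":165,"rx":0,"ry":0,"rz":0,"grip":-1}]'

```text
time_s: 3.9
eef_pos: [0.5289, 0.2003, 0.186]
orientation: [[-0.456, 0.89, -0.004], [0.89, 0.456, -0.002], [0.0, -0.005, -1.0]]
ft_force: [0.9, 0.3, -1.5]
grip_width: 0.213
grasp_force: 78.7
```

apply_moves --rows '[{"dx":0,"dy":0,"dz":40,"rx":0,"ry":0,"rz":0,"grip":-1},{"dx":0,"dy":0,"dz":80,"rx":0,"ry":0,"rz":0,"grip":-1},{"dx":0,"dy":0,"dz":94,"rx":0,"ry":0,"rz":0,"grip":-1},{"dx":0,"dy":0,"dz":94,"rx":0,"ry":0,"rz":0,"grip":-1}]'

```text
time_s: 4.23
eef_pos: [0.5319, 0.2015, 0.2842]
orientation: [[-0.457, 0.89, 0.007], [0.89, 0.457, 0.002], [-0.001, 0.007, -1.0]]
ft_force: [0.1, 0.2, -2.3]
grip_width: 0.217
grasp_force: 78.9
```

apply_moves --rows '[{"dx":5,"dy":-40,"dz":0,"rx":0,"ry":0,"rz":-0.05,"grip":-1},{"dx":10,"dy":-80,"dz":0,"rx":0,"ry":0,"rz":-0.1,"grip":-1},{"dx":15,"dy":-120,"dz":0,"rx":0,"ry":0,"rz":-0.139,"grip":-1},{"dx":20,"dy":-160,"dz":0,"rx":0,"ry":0,"rz":-0.139,"grip":-1},{"dx":25,"dy":-200,"dz":0,"rx":0,"ry":0,"rz":-0.139,"grip":-1}]'

```text
time_s: 4.65
eef_pos: [0.5537, -0.0007, 0.2764]
orientation: [[-0.329, 0.944, -0.007], [0.944, 0.329, -0.0], [0.002, -0.006, -1.0]]
ft_force: [1.1, 0.2, -2.9]
grip_width: 0.211
grasp_force: 78.8
```

apply_moves --rows '[{"dx":5,"dy":-40,"dz":0,"rx":0,"ry":0,"rz":0,"grip":-1},{"dx":10,"dy":-80,"dz":0,"rx":0,"ry":0,"rz":0,"grip":-1},{"dx":15,"dy":-120,"dz":0,"rx":0,"ry":0,"rz":0,"grip":-1},{"dx":20,"dy":-160,"dz":0,"rx":0,"ry":0,"rz":0,"grip":-1},{"dx":25,"dy":-200,"dz":0,"rx":0,"ry":0,"rz":0,"grip":-1}]'

```text
time_s: 5.07
eef_pos: [0.5789, -0.2007, 0.2762]
orientation: [[-0.329, 0.944, -0.006], [0.944, 0.329, 0.002], [0.003, -0.005, -1.0]]
ft_force: [1.1, 0.3, -2.3]
grip_width: 0.213
grasp_force: 78.8
```

apply_moves --rows '[{"dx":5,"dy":-40,"dz":0,"rx":0,"ry":0,"rz":0,"grip":-1},{"dx":10,"dy":-80,"dz":0,"rx":0,"ry":0,"rz":0,"grip":-1},{"dx":15,"dy":-110,"dz":-10,"rx":0,"ry":0,"rz":0,"grip":-1},{"dx":17,"dy":-125,"dz":-20,"rx":0,"ry":0,"rz":0,"grip":-1},{"dx":17,"dy":-125,"dz":-20,"rx":0,"ry":0,"rz":0,"grip":-1}]'

```text
time_s: 5.48
eef_pos: [0.5949, -0.3272, 0.2523]
orientation: [[-0.324, 0.946, -0.01], [0.946, 0.324, 0.004], [0.007, -0.008, -1.0]]
ft_force: [-0.9, 0.3, -3.3]
grip_width: 0.215
grasp_force: 78.7
```

apply_moves --rows '[{"dx":0,"dy":0,"dz":0,"rx":0,"ry":0,"rz":0,"grip":-1},{"dx":0,"dy":0,"dz":0,"rx":0,"ry":0,"rz":0,"grip":-1},{"dx":0,"dy":0,"dz":0,"rx":0,"ry":0,"rz":0,"grip":-1},{"dx":0,"dy":0,"dz":0,"rx":0,"ry":0,"rz":0,"grip":-1},{"dx":0,"dy":0,"dz":0,"rx":0,"ry":0,"rz":0,"grip":-1}]'

```text
time_s: 5.9
eef_pos: [0.5976, -0.3229, 0.2607]
orientation: [[-0.331, 0.944, 0.0], [0.944, 0.331, -0.001], [-0.001, -0.0, -1.0]]
ft_force: [-0.4, 0.3, -1.8]
grip_width: 0.211
grasp_force: 78.7
```

Run:
```python
from h import *
s=bot.get_state();c=bot.get_calibration("wrist");im=bot.camera("wrist");cv2.imwrite("pics/w2full.png",im)
print(s['time_s'],s['eef_pos'],s['joints'].round(3),np.arctan2(s['orientation'][1,1],s['orientation'][0,1]),s['orientation'][:,2].round(4),s['ft_force'])
np.save("w2cal.npy",c,allow_pickle=True)
cv2.imwrite("pics/w2.png",crop(im,200,20,200,150,4) if 0 else cv2.resize(im[0:360,120:540],None,fx=1.9,fy=1.66))
a=w2px(c,[[.544,-.168,.21]]);print(a)
```

```text
5.9 [ 0.59763873 -0.32285024  0.26069998] [-4.950e-01  6.230e-01  6.280e-01  1.576e+00 -1.000e-03  7.390e-01] 0.3368456840802518 [ 3.e-04 -9.e-04 -1.e+00] [-0.37396449  0.27566645 -1.77552053]
[[321.38195205 -71.9947039 ]]
```

View pics/w2full.png

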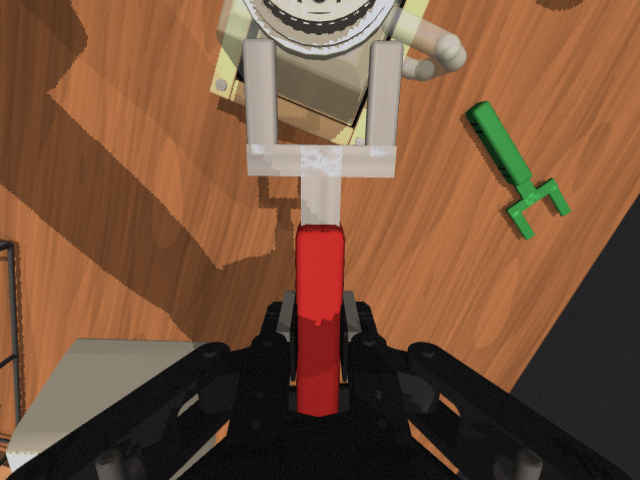

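apply_moves --rows '[{"dx":-10,"dy":28,"dz":8,"rx":0,"ry":0,"rz":0,"grip":-1},{"dx":-17,"dy":48,"dz":15,"rx":0,"ry":0,"rz":0,"grip":-1},{"dx":-19.5,"dy":56,"dz":15,"rx":0,"ry":0,"rz":0,"grip":-1},{"dx":-19.5,"dy":56,"dz":15,"rx":0,"ry":0,"rz":0,"grip":-1},{"dx":-19.5,"dy":56,"dz":15,"rx":0,"ry":0,"rz":0,"grip":-1}]'

```text
time_s: 6.37
eef_pos: [0.5779, -0.2679, 0.2754]
orientation: [[-0.33, 0.944, 0.0], [0.944, 0.33, -0.002], [-0.002, -0.0, -1.0]]
ft_force: [-0.8, -0.3, -2.4]
grip_width: 0.215
grasp_force: 78.8
```

apply_moves --rows '[{"dx":0,"dy":0,"dz":0,"rx":0,"ry":0,"rz":0,"grip":-1},{"dx":0,"dy":0,"dz":0,"rx":0,"ry":0,"rz":0,"grip":-1},{"dx":0,"dy":0,"dz":0,"rx":0,"ry":0,"rz":0,"grip":-1},{"dx":0,"dy":0,"dz":0,"rx":0,"ry":0,"rz":0,"grip":-1},{"dx":0,"dy":0,"dz":0,"rx":0,"ry":0,"rz":0,"grip":-1}]'

```text
time_s: 6.78
eef_pos: [0.5776, -0.2687, 0.2742]
orientation: [[-0.328, 0.945, -0.002], [0.945, 0.328, -0.0], [0.0, -0.001, -1.0]]
ft_force: [0.9, 1.2, -2.8]
grip_width: 0.215
grasp_force: 78.8
```

Run:
```python
from h import *
s=bot.get_state();c=bot.get_calibration("wrist");im=bot.camera("wrist");cv2.imwrite("pics/w3full.png",im)
print(s['time_s'],s['eef_pos'],s['joints'].round(3),np.arctan2(s['orientation'][1,1],s['orientation'][0,1]),s['orientation'][:,2].round(4),s['ft_force'])
np.save("w3cal.npy",c,allow_pickle=True)
cv2.imwrite("pics/w3.png",crop(im,220,0,200,150,4))
print(w2px(c,[[.544,-.168,.21]]),c['xyz'],c['attitude'].round(4))
```

```text
6.7833 [ 0.57761933 -0.2686819   0.27420082] [-4.350e-01  5.220e-01  4.940e-01  1.544e+00 -1.000e-03  8.020e-01] 0.3342642236405644 [-1.5e-03 -2.0e-04 -1.0e+00] [ 0.85744407  1.19302258 -2.75833037]
[[322.28746718  81.05684165]] [ 0.55118608 -0.19397952  0.40222698] [[ 0.9445  0.313   0.1004]
 [ 0.3286 -0.898  -0.2926]
 [-0.0014  0.3093 -0.951 ]]
```

View pics/w3.png

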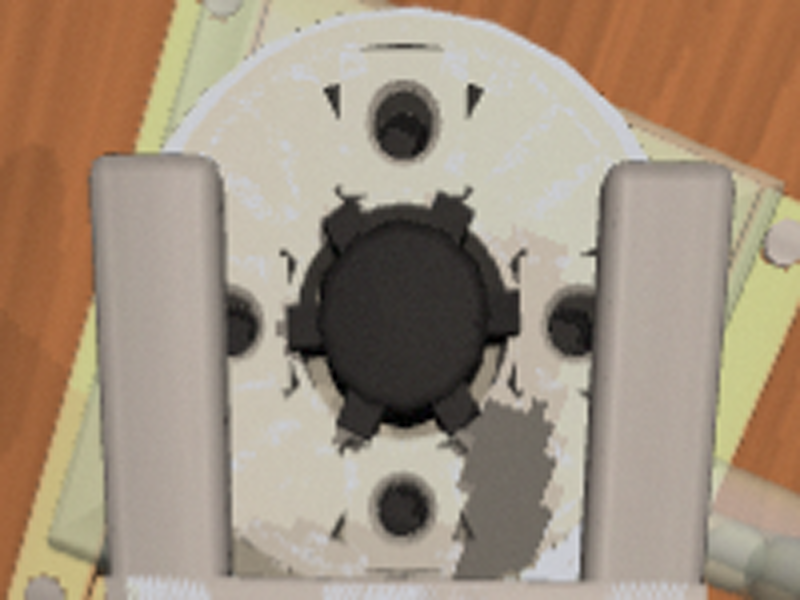

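```bash
cat > fit.py <<'E'
from h import *
def fit(c,tcp,holes,fork,ftz):
    f=lambda q:np.array([220,0])+(np.array(q)+.5)/4-.5
    H=px2w(c,f(holes),.21);m=H.mean(0);d=H[0]-H[1]
    print("ring",m.round(4),"sep",np.linalg.norm(d).round(4),"yaw",np.arctan2(d[1],d[0]).round(4))
    F=px2w(c,f(fork),ftz);e=F[1]-F[0];w=np.linalg.norm(e);y=-e/w;x=np.array([y[1],-y[0],0])
    head=F.mean(0)-.010*x
    print("fork w",w.round(4),"yaw",np.arctan2(x[1],x[0]).round(4),"head",head.round(4),"grip",(head-.105*x).round(4),"tcp",tcp)
    print("need d",((m-head)*1e3).round(2))
E
python3 - <<'E'
from fit import *
c=np.load("w3cal.npy",allow_pickle=True).item()
for z in(.268,.2702,.272):fit(c,[.5776,-.2687,.2742],[[404,120],[402,505]],[[93,157],[733,163]],z)
E
```

```text
ring [ 0.5428 -0.1677  0.21  ] sep 0.0456 yaw 1.9018
fork w 0.0567 yaw 1.8971 head [ 0.5452 -0.1727  0.268 ] grip [ 0.5788 -0.2722  0.268 ] tcp [0.5776, -0.2687, 0.2742]
need d [ -2.33   4.97 -58.  ]
ring [ 0.5428 -0.1677  0.21  ] sep 0.0456 yaw 1.9018
fork w 0.0557 yaw 1.8971 head [ 0.5453 -0.1732  0.2702] grip [ 0.579  -0.2727  0.2702] tcp [0.5776, -0.2687, 0.2742]
need d [ -2.48   5.48 -60.2 ]
ring [ 0.5428 -0.1677  0.21  ] sep 0.0456 yaw 1.9018
fork w 0.055 yaw 1.8971 head [ 0.5454 -0.1736  0.272 ] grip [ 0.5791 -0.2731  0.272 ] tcp [0.5776, -0.2687, 0.2742]
need d [ -2.6    5.89 -62.  ]
```

Run:
```python
from h import *
im=cv2.imread("pics/w3full.png").astype(float);g=cv2.GaussianBlur(im,(3,3),0).sum(2)/3
m=(im[...,2]>60)&(im[...,1]<60)&(im[...,0]<60)&(im[...,2]>2.2*im[...,1])
for r in (224,228,232,240,260,280,300,330,360,390,400,405,410,414,418):
    x=np.flatnonzero(m[r,280:370])+280;print(r,(x.min(),x.max(),len(x)) if len(x) else None)
for r in (45,60,80,100,120,135,150,160,170):
    d=np.diff(g[r]);L=235+np.argmax(abs(d[235:258]));R=390+np.argmax(abs(d[390:415]));print(r,L,d[L].round(),R,d[R].round())
for cc in (255,265,395,385):
    print(cc,g[34:48,cc].round().tolist())
```

```text
224 (np.int64(299), np.int64(340), 2)
228 (np.int64(298), np.int64(342), 45)
232 (np.int64(297), np.int64(343), 47)
240 (np.int64(296), np.int64(344), 49)
260 (np.int64(296), np.int64(343), 48)
280 (np.int64(296), np.int64(343), 48)
300 (np.int64(296), np.int64(342), 47)
330 (np.int64(298), np.int64(339), 42)
360 (np.int64(297), np.int64(340), 44)
390 (np.int64(297), np.int64(338), 42)
400 (np.int64(297), np.int64(338), 42)
405 (np.int64(297), np.int64(338), 42)
410 (np.int64(297), np.int64(337), 41)
414 (np.int64(306), np.int64(331), 26)
418 None
45 243 15.0 403 20.0
60 244 16.0 411 19.0
80 243 -29.0 401 19.0
100 235 29.0 408 -30.0
120 245 -25.0 397 29.0
135 245 -23.0 396 20.0
150 239 -21.0 396 -26.0
160 242 -27.0 395 -23.0
170 247 35.0 394 -30.0
255 [169.0, 175.0, 179.0, 169.0, 147.0, 138.0, 143.0, 150.0, 157.0, 161.0, 162.0, 162.0, 162.0, 162.0]
265 [204.0, 203.0, 201.0, 187.0, 158.0, 141.0, 145.0, 154.0, 164.0, 170.0, 172.0, 174.0, 174.0, 173.0]
395 [108.0, 115.0, 134.0, 151.0, 160.0, 160.0, 145.0, 138.0, 143.0, 151.0, 160.0, 168.0, 170.0, 170.0]
385 [165.0, 176.0, 184.0, 186.0, 186.0, 175.0, 151.0, 138.0, 142.0, 150.0, 160.0, 167.0, 170.0, 170.0]
```

Run:
```python
from h import *
c=np.load("w3cal.npy",allow_pickle=True).item();R=c["attitude"]
O=np.array([[45,10,12],[45,-10,12],[-55,10,12],[-55,-10,12],[115,29,2],[115,-29,2]],float)/1e3
I=np.array([[296,227],[344.8,227],[296.5,414],[338.7,414],[243.5,38.5],[403.2,40.5]])
def run(idx):
    ok,rv,tv=cv2.solvePnP(O[idx],I[idx],c["K"],c["dist"],flags=cv2.SOLVEPNP_SQPNP)
    ok,rv,tv=cv2.solvePnP(O[idx],I[idx],c["K"],c["dist"],rv,tv,True)
    A=R@cv2.Rodrigues(rv)[0];t=R@tv[:,0]+c["xyz"]
    pr=cv2.projectPoints(O,rv,tv,c["K"],c["dist"])[0][:,0]
    print("grip",t.round(4),"x",A[:,0].round(4),"z",A[:,2].round(4),"yaw",np.arctan2(A[1,0],A[0,0]).round(4),"head",(t+A@[.105,0,-.012]).round(4));print((pr-I).round(1).tolist())
run([0,1,2,3,4,5])
# predicted if ideal in hand
yaw=.3343+np.pi/2;x=np.array([np.cos(yaw),np.sin(yaw),0]);y=np.array([-x[1],x[0],0])
for dz in(-.006,-.003,-.009):
    t=np.array([.5776,-.2687,.2742+dz]);print(dz,w2px(c,t+O@np.array([x,y,[0,0,1]])).round(1).tolist())
```

```text
grip [ 0.578  -0.2705  0.2567] x [-0.3164  0.9482  0.028 ] z [ 0.0066 -0.0273  0.9996] yaw 1.8929 head [ 0.5447 -0.1706  0.2476]
[[0.3, 0.4], [-0.1, 1.1], [1.6, -0.2], [-1.6, 0.3], [1.4, -0.8], [-1.6, -0.7]]
-0.006 [[293.8, 229.3], [346.2, 229.4], [298.5, 432.5], [340.6, 432.6], [236.1, 25.6], [404.5, 25.6]]
-0.003 [[293.2, 231.5], [346.8, 231.6], [298.1, 438.0], [341.0, 438.1], [234.0, 22.8], [406.7, 22.8]]
-0.009 [[294.3, 227.3], [345.6, 227.3], [298.8, 427.2], [340.3, 427.2], [238.1, 28.3], [402.5, 28.3]]
```

Run:
```python
from h import *
a=bot.camera("scene");b=bot.camera("top");cs=bot.get_calibration("scene");ct=bot.get_calibration("top")
P=[[.5787,-.2705,.26]];u=w2px(cs,P)[0];v=w2px(ct,P)[0];print(u,v,bot.get_state()['eef_pos'])
m=np.zeros((600,800,3),np.uint8);o=[]
for i,(im,q) in enumerate(((a,u),(b,v))):
    x,y=int(q[0])-32,int(q[1])-50
    if i==1:x-=20
    m[:,i*400:i*400+400]=crop(im,x,y,67,100,6)[:600,:400];o.append((x,y))
print(o);cv2.imwrite("pics/m2.png",m)
```

```text
[246.41189423 354.15932103] [515.18120899 177.6469891 ] [ 0.57761829 -0.26835615  0.27450579]
[(214, 304), (463, 127)]
```

View pics/m2.png

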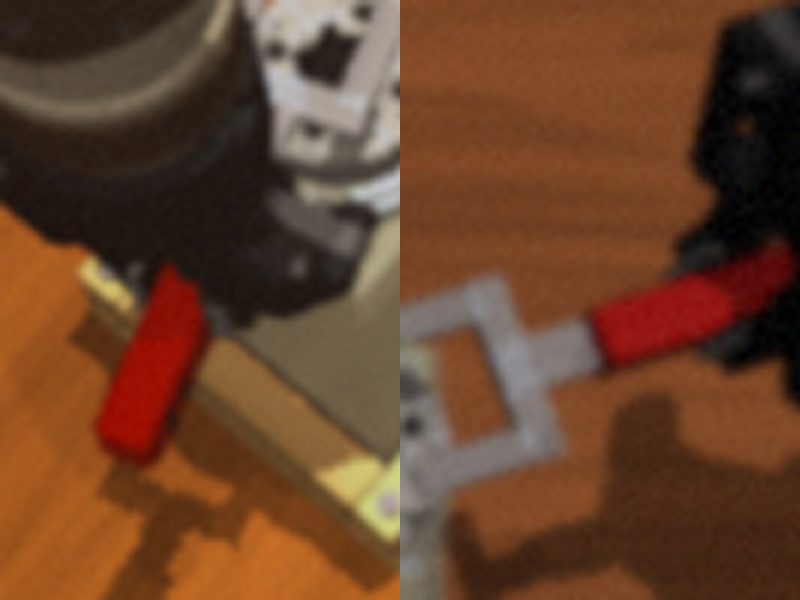

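Run:
```python
from h import *
cs=bot.get_calibration("scene");ct=bot.get_calibration("top");m=cv2.imread("pics/m2.png")
box=lambda x0,x1,w,z0,z1:[[x,y,z] for z in(z1,z0) for x,y in((x0,-w),(x0,w),(x1,w),(x1,-w))]
O=np.array(box(-55,45,10,-12,12)+[[115,-29,2],[80,-29,2],[80,29,2],[115,29,2]],float)/1e3
def A(yaw,p):
    x=np.array([np.cos(yaw)*np.cos(p),np.sin(yaw)*np.cos(p),np.sin(p)]);y=np.array([-np.sin(yaw),np.cos(yaw),0]);return np.c_[x,y,np.cross(x,y)]
for col,t,p in(((255,255,0),[.5776,-.2685,.2685],0),((0,255,255),[.578,-.2705,.2567],.028)):
    W=O@A(1.9,p).T+t
    for c,o,k in((cs,(214,304),0),(ct,(463,127),400)):
        q=((w2px(c,W)-o+.5)*6-.5)+[k,0];q=q.astype(int)
        cv2.polylines(m,[q[:4]],True,col,1);cv2.polylines(m,[q[8:]],False,col,1)
        if k==0:print(col,((q[:8]).tolist()))
cv2.imwrite("pics/m3.png",m)
```

```text
(255, 255, 0) [[149, 447], [88, 426], [217, 134], [276, 153], [160, 472], [100, 451], [225, 164], [283, 183]]
(0, 255, 255) [[151, 468], [91, 447], [217, 153], [275, 173], [163, 490], [103, 469], [226, 181], [284, 200]]
```

View pics/m3.png

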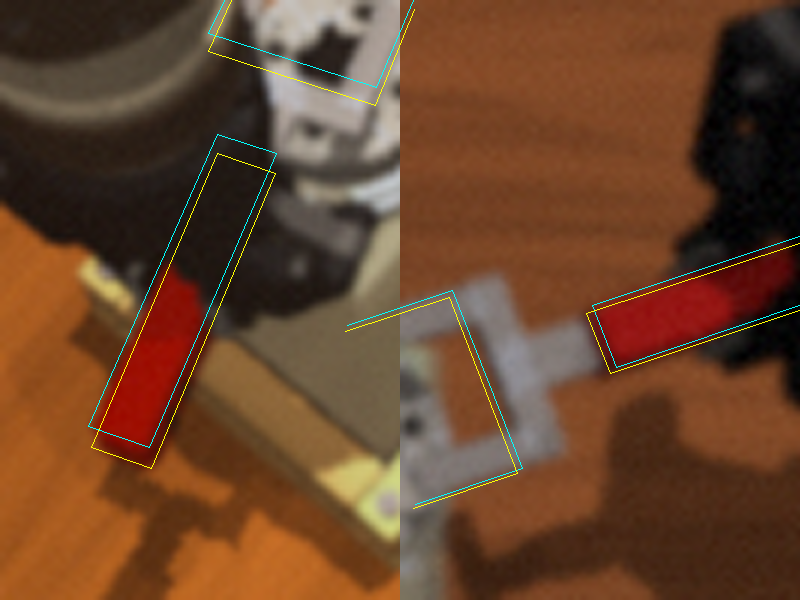

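Run:
```python
from h import *
g=cv2.imread("pics/w1.png").astype(float).sum(2)/3;g=cv2.GaussianBlur(g,(5,1),0)
for cc in(301,303,354,356):print(cc,g[94:108,cc].round().tolist())
g2=cv2.imread("pics/w1.png").astype(float)
for cc in(322,328,334):print(cc,g2[172:190,cc,2].tolist(),g2[274:286,cc,2].tolist())
c=np.load("w1cal.npy",allow_pickle=True).item()
x=np.array([np.cos(2.04),np.sin(2.04),0])
h=px2w(c,[[328,180],[326,279.5]],.027);f=px2w(c,[[302,100],[355,100.5]],.017).mean(0)
print("w1: len",(h[0]-h[1])@x,"front->fork",(f-h[0])@x,"mid",h.mean(0)+.005*-x)
c=np.load("w3cal.npy",allow_pickle=True).item();x=np.array([np.cos(1.903),np.sin(1.903),0])
for z in(.2685,.2665):
    h=px2w(c,[[320,227]],z+.012)[0];f=px2w(c,[[255,38],[390,40]],z+.002);print("w3",(f.mean(0)-h)@x,"h-tcp",(h-[.5776,-.2686,0])@x,(f-[.5776,-.2686,0])@x)
```

```text
301 [116.0, 117.0, 109.0, 108.0, 115.0, 110.0, 132.0, 154.0, 158.0, 158.0, 158.0, 158.0, 158.0, 159.0]
303 [119.0, 119.0, 111.0, 111.0, 115.0, 111.0, 133.0, 156.0, 162.0, 160.0, 161.0, 162.0, 161.0, 162.0]
354 [115.0, 114.0, 115.0, 117.0, 122.0, 122.0, 113.0, 132.0, 155.0, 162.0, 160.0, 162.0, 162.0, 161.0]
356 [117.0, 114.0, 113.0, 116.0, 118.0, 116.0, 109.0, 133.0, 158.0, 164.0, 163.0, 163.0, 164.0, 162.0]
322 [177.0, 168.0, 160.0, 158.0, 160.0, 156.0, 139.0, 115.0, 140.0, 172.0, 184.0, 185.0, 185.0, 183.0, 185.0, 185.0, 185.0, 185.0] [141.0, 140.0, 140.0, 141.0, 138.0, 128.0, 98.0, 77.0, 74.0, 78.0, 81.0, 82.0]
328 [171.0, 168.0, 159.0, 151.0, 149.0, 151.0, 135.0, 112.0, 137.0, 170.0, 185.0, 186.0, 185.0, 185.0, 184.0, 185.0, 185.0, 185.0] [141.0, 143.0, 143.0, 141.0, 138.0, 127.0, 102.0, 75.0, 72.0, 72.0, 81.0, 76.0]
334 [179.0, 177.0, 179.0, 177.0, 177.0, 176.0, 159.0, 128.0, 131.0, 169.0, 183.0, 186.0, 186.0, 186.0, 184.0, 185.0, 186.0, 185.0] [107.0, 107.0, 105.0, 99.0, 83.0, 70.0, 72.0, 74.0, 71.0, 72.0, 71.0, 77.0]
w1: len 0.09723571201383457 front->fork 0.06678586551325492 mid [0.53587882 0.19304024 0.027     ]
w3 0.06489361992011423 h-tcp 0.04592105731348799 [0.11106519 0.11056416]
w3 0.0659203468619906 h-tcp 0.045375017167432787 [0.11154968 0.11104105]
```

apply_moves --rows '[{"dx":-1,"dy":1.5,"dz":-15,"rx":0,"ry":0,"rz":0.005,"grip":-1},{"dx":-1,"dy":1.5,"dz":-30,"rx":0,"ry":0,"rz":0.005,"grip":-1},{"dx":-1,"dy":1.5,"dz":-40,"rx":0,"ry":0,"rz":0.005,"grip":-1},{"dx":-1,"dy":1.5,"dz":-40,"rx":0,"ry":0,"rz":0.005,"grip":-1},{"dx":-1,"dy":1.5,"dz":-40,"rx":0,"ry":0,"rz":0.005,"grip":-1}]'

```text
time_s: 7.35
eef_pos: [0.5763, -0.2665, 0.2341]
orientation: [[-0.333, 0.943, -0.003], [0.943, 0.333, 0.0], [0.001, -0.002, -1.0]]
ft_force: [0.6, 0.1, -1.4]
grip_width: 0.215
grasp_force: 78.8
```

apply_moves --rows '[{"dx":0,"dy":0,"dz":0,"rx":0,"ry":0,"rz":0,"grip":-1},{"dx":0,"dy":0,"dz":0,"rx":0,"ry":0,"rz":0,"grip":-1},{"dx":0,"dy":0,"dz":0,"rx":0,"ry":0,"rz":0,"grip":-1},{"dx":0,"dy":0,"dz":0,"rx":0,"ry":0,"rz":0,"grip":-1},{"dx":0,"dy":0,"dz":0,"rx":0,"ry":0,"rz":0,"grip":-1}]'

```text
time_s: 7.77
eef_pos: [0.5768, -0.2667, 0.2352]
orientation: [[-0.334, 0.943, -0.0], [0.943, 0.334, -0.001], [-0.001, -0.0, -1.0]]
ft_force: [-0.3, 0.4, -1.7]
grip_width: 0.215
grasp_force: 78.8
```

Run:
```python
from h import *
s=bot.get_state();c=bot.get_calibration("wrist");im=bot.camera("wrist");cv2.imwrite("pics/w4full.png",im)
print(s['time_s'],s['eef_pos'],np.arctan2(s['orientation'][1,1],s['orientation'][0,1]),s['orientation'][:,2].round(4),s['ft_force'],s['moment'])
np.save("w4cal.npy",c,allow_pickle=True)
cv2.imwrite("pics/w4.png",crop(im,220,0,200,150,4))
```

```text
7.7667 [ 0.57684663 -0.26672874  0.23523278] 0.34001602681043447 [-1.e-04 -7.e-04 -1.e+00] [-0.30137057  0.44098903 -1.69240304] [-0.08993871 -0.06688728  0.00206271]
```

View pics/w4.png

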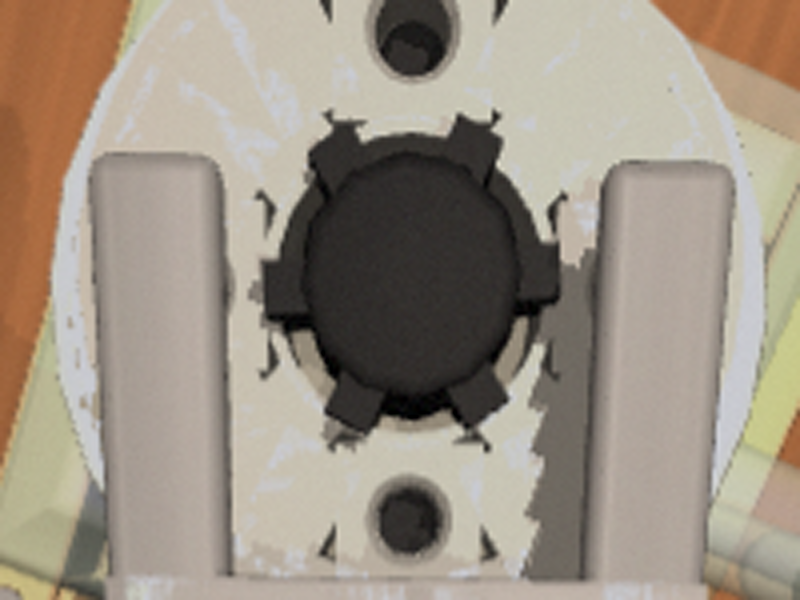

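Run:
```python
import fit as F
from h import *
src=open("fit.py").read().replace(".010*x",".0058*x");exec(src)
c=np.load("w4cal.npy",allow_pickle=True).item()
for z in(.2292,.2312):fit(c,[.5768,-.2667,.2352],[[413,35],[408.5,520]],[[93,157],[733,163]],z)
f=lambda q:np.array([220,0])+(np.array(q)+.5)/4-.5
print(px2w(c,f([[413,35],[408.5,520]]),.21))
# predict hole images for ring fits, and rim extents
for m in([.5428,-.1677],[.5434,-.1672],[.5440,-.168]):
  for yaw in(1.904,):
    d=np.array([np.cos(yaw),np.sin(yaw)])*.023
    for sg in(1,-1):
        a=np.linspace(0,6.28,60);C=np.array(m)+sg*d
        q=w2px(c,np.c_[C[0]+.0043*np.cos(a),C[1]+.0043*np.sin(a),0*a+.21]);q=(q-[220,0]+.5)*4-.5;print(m,sg,q.min(0).round(),q.max(0).round())
```

```text
ring [ 0.5431 -0.1684  0.21  ] sep 0.0451 yaw 1.9047
fork w 0.0566 yaw 1.903 head [ 0.5425 -0.1671  0.2292] grip [ 0.5768 -0.2663  0.2292] tcp [0.5768, -0.2667, 0.2352]
need d [  0.53  -1.33 -19.2 ]
ring [ 0.5431 -0.1684  0.21  ] sep 0.0451 yaw 1.9047
fork w 0.0557 yaw 1.903 head [ 0.5427 -0.1675  0.2312] grip [ 0.5769 -0.2668  0.2312] tcp [0.5768, -0.2667, 0.2352]
need d [  0.39  -0.87 -21.2 ]
[[ 0.53565587 -0.14705582  0.21      ]
 [ 0.55045057 -0.18970301  0.21      ]]
[0.5428, -0.1677] 1 [369. -31.] [457.  72.]
[0.5428, -0.1677] -1 [369. 475.] [448. 558.]
[0.5434, -0.1672] 1 [377. -34.] [464.  69.]
[0.5434, -0.1672] -1 [376. 472.] [454. 556.]
[0.544, -0.168] 1 [380. -23.] [467.  80.]
[0.544, -0.168] -1 [378. 482.] [457. 565.]
```

apply_moves --rows '[{"dx":0.3,"dy":-0.6,"dz":-2,"rx":0,"ry":0,"rz":0,"grip":-1},{"dx":0.3,"dy":-0.6,"dz":-4,"rx":0,"ry":0,"rz":0,"grip":-1},{"dx":0.3,"dy":-0.6,"dz":-6,"rx":0,"ry":0,"rz":0,"grip":-1},{"dx":0.3,"dy":-0.6,"dz":-6.5,"rx":0,"ry":0,"rz":0,"grip":-1},{"dx":0.3,"dy":-0.6,"dz":-6.5,"rx":0,"ry":0,"rz":0,"grip":-1}]'

```text
time_s: 8.23
eef_pos: [0.5767, -0.2671, 0.2277]
orientation: [[-0.333, 0.943, -0.002], [0.943, 0.333, 0.0], [0.001, -0.002, -1.0]]
ft_force: [0.4, -0.1, -1.6]
grip_width: 0.213
grasp_force: 78.7
```

apply_moves --rows '[{"dx":0,"dy":0,"dz":-0.5,"rx":0,"ry":0,"rz":0,"grip":-1},{"dx":0,"dy":0,"dz":-1,"rx":0,"ry":0,"rz":0,"grip":-1},{"dx":0,"dy":0,"dz":-1.5,"rx":0,"ry":0,"rz":0,"grip":-1}]'

```text
time_s: 8.48
eef_pos: [0.577, -0.2672, 0.2267]
orientation: [[-0.333, 0.943, -0.001], [0.943, 0.333, -0.0], [-0.0, -0.001, -1.0]]
ft_force: [-0.1, -0.4, -2.2]
grip_width: 0.21
grasp_force: 78.8
```

apply_moves --rows '[{"dx":0,"dy":0,"dz":-0.5,"rx":0,"ry":0,"rz":0,"grip":-1},{"dx":0,"dy":0,"dz":-1,"rx":0,"ry":0,"rz":0,"grip":-1}]'

```text
time_s: 8.65
eef_pos: [0.577, -0.2672, 0.2257]
orientation: [[-0.333, 0.943, -0.001], [0.943, 0.333, -0.0], [-0.0, -0.001, -1.0]]
ft_force: [-0.1, 0.1, -1.7]
grip_width: 0.214
grasp_force: 78.8
```

apply_moves --rows '[{"dx":0,"dy":0,"dz":-0.5,"rx":0,"ry":0,"rz":0,"grip":-1},{"dx":0,"dy":0,"dz":-1,"rx":0,"ry":0,"rz":0,"grip":-1}]'

```text
time_s: 8.82
eef_pos: [0.577, -0.2672, 0.2247]
orientation: [[-0.333, 0.943, -0.001], [0.943, 0.333, -0.0], [-0.0, -0.001, -1.0]]
ft_force: [0.6, 0.4, -1.8]
grip_width: 0.216
grasp_force: 78.8
```

apply_moves --rows '[{"dx":0,"dy":0,"dz":-0.5,"rx":0,"ry":0,"rz":0,"grip":-1},{"dx":0,"dy":0,"dz":-1,"rx":0,"ry":0,"rz":0,"grip":-1}]'

```text
time_s: 8.98
eef_pos: [0.5769, -0.2672, 0.2237]
orientation: [[-0.333, 0.943, -0.001], [0.943, 0.333, -0.0], [-0.0, -0.001, -1.0]]
ft_force: [-0.3, 0.5, -1.8]
grip_width: 0.216
grasp_force: 78.8
```

apply_moves --rows '[{"dx":0,"dy":0,"dz":-0.5,"rx":0,"ry":0,"rz":0,"grip":-1},{"dx":0,"dy":0,"dz":-1,"rx":0,"ry":0,"rz":0,"grip":-1}]'

```text
time_s: 9.15
eef_pos: [0.5769, -0.2672, 0.2226]
orientation: [[-0.333, 0.943, -0.001], [0.943, 0.333, -0.0], [-0.0, -0.001, -1.0]]
ft_force: [0.1, -0.4, -1.3]
grip_width: 0.216
grasp_force: 78.8
```

apply_moves --rows '[{"dx":0,"dy":0,"dz":-0.5,"rx":0,"ry":0,"rz":0,"grip":-1},{"dx":0,"dy":0,"dz":-1,"rx":0,"ry":0,"rz":0,"grip":-1},{"dx":0,"dy":0,"dz":-1.5,"rx":0,"ry":0,"rz":0,"grip":-1}]'

```text
time_s: 9.4
eef_pos: [0.5769, -0.2672, 0.2211]
orientation: [[-0.333, 0.943, -0.001], [0.943, 0.333, -0.0], [-0.0, -0.001, -1.0]]
ft_force: [0.3, 0.4, -1.5]
grip_width: 0.212
grasp_force: 78.8
```

apply_moves --rows '[{"dx":0,"dy":0,"dz":-0.5,"rx":0,"ry":0,"rz":0,"grip":-1},{"dx":0,"dy":0,"dz":-1,"rx":0,"ry":0,"rz":0,"grip":-1}]'

```text
time_s: 9.57
eef_pos: [0.5769, -0.2672, 0.2201]
orientation: [[-0.334, 0.943, -0.001], [0.943, 0.334, -0.0], [-0.0, -0.001, -1.0]]
ft_force: [-0.8, 0.5, -1.9]
grip_width: 0.212
grasp_force: 78.7
```

apply_moves --rows '[{"dx":0,"dy":0,"dz":-0.4,"rx":0,"ry":0,"rz":0,"grip":-1},{"dx":0,"dy":0,"dz":-0.8,"rx":0,"ry":0,"rz":0,"grip":-1}]'

```text
time_s: 9.73
eef_pos: [0.5769, -0.2672, 0.2194]
orientation: [[-0.333, 0.943, -0.001], [0.943, 0.333, -0.0], [-0.0, -0.001, -1.0]]
ft_force: [-0.2, -0.3, -0.2]
grip_width: 0.214
grasp_force: 78.8
```

apply_moves --rows '[{"dx":0,"dy":0,"dz":-0.3,"rx":0,"ry":0,"rz":0,"grip":-1},{"dx":0,"dy":0,"dz":-0.6,"rx":0,"ry":0,"rz":0,"grip":-1}]'

```text
time_s: 9.9
eef_pos: [0.577, -0.2672, 0.2191]
orientation: [[-0.334, 0.943, -0.001], [0.943, 0.334, -0.0], [-0.0, -0.001, -1.0]]
ft_force: [-1.3, -0.5, 0.7]
grip_width: 0.211
grasp_force: 79.0
```

Run:
```python
import numpy as np
r=np.array([33.8,-99.1])
for p in np.arange(0,1.26,.05):
    c,s=np.cos(p),np.sin(p);q=np.array([c*r[0]+s*r[1],-s*r[0]+c*r[1]]);print(p.round(2),(q-r).round(1).tolist(), end=' | ')
```

```text
0.0 [0.0, 0.0] | 0.05 [-5.0, -1.6] | 0.1 [-10.1, -2.9] | 0.15 [-15.2, -3.9] | 0.2 [-20.4, -4.7] | 0.25 [-25.6, -5.3] | 0.3 [-30.8, -5.6] | 0.35 [-36.0, -5.6] | 0.4 [-41.3, -5.3] | 0.45 [-46.5, -4.8] | 0.5 [-51.6, -4.1] | 0.55 [-56.8, -3.1] | 0.6 [-61.9, -1.8] | 0.65 [-66.9, -0.2] | 0.7 [-71.8, 1.5] | 0.75 [-76.6, 3.6] | 0.8 [-81.3, 5.8] | 0.85 [-85.9, 8.3] | 0.9 [-90.4, 11.0] | 0.95 [-94.7, 14.0] | 1.0 [-98.9, 17.1] | 1.05 [-102.9, 20.5] | 1.1 [-106.8, 24.0] | 1.15 [-110.4, 27.8] | 1.2 [-113.9, 31.7] | 1.25 [-117.2, 35.8] |
```

apply_moves --rows '[{"dx":-2.0,"dy":-0.7,"dz":0,"rx":0,"ry":0,"rz":-0.02,"grip":-1},{"dx":-4.0,"dy":-1.3,"dz":0,"rx":0,"ry":0,"rz":-0.04,"grip":-1},{"dx":-6.0,"dy":-1.9,"dz":0,"rx":0,"ry":0,"rz":-0.06,"grip":-1},{"dx":-8.1,"dy":-2.4,"dz":0,"rx":0,"ry":0,"rz":-0.08,"grip":-1},{"dx":-10.1,"dy":-2.9,"dz":0,"rx":0,"ry":0,"rz":-0.1,"grip":-1}]'

```text
time_s: 10.32
eef_pos: [0.5673, -0.2694, 0.2191]
orientation: [[-0.237, 0.972, 0.001], [0.972, 0.237, 0.001], [0.001, 0.001, -1.0]]
ft_force: [2.5, 3.5, 0.9]
grip_width: 0.214
grasp_force: 79.0
```

```bash
cat > st.py <<'E'
from h import *
s=bot.get_state();R=s['orientation'];print(s['time_s'],(s['eef_pos']*1e3).round(2),"yaw",np.arctan2(R[1,1],R[0,1]).round(4),R[:,2].round(4),s['ft_force'].round(2),s['moment'].round(3))
C=np.array([543.1,-168.1]);d=s['eef_pos'][:2]*1e3-C;print("polar",np.hypot(*d),"phi",np.arctan2(-99.1,33.8)-np.arctan2(d[1],d[0]))
t=np.array([d[1],-d[0]])/np.hypot(*d);f=s['ft_force'][:2];print("tangential (cw) force",f@t,"radial",f@d/np.hypot(*d))
E
python3 st.py
```

```text
10.3167 [ 567.32 -269.42  219.08] yaw 0.239 [ 6.e-04  9.e-04 -1.e+00] [2.55 3.45 0.86] [ 0.906 -0.525  0.146]
polar 104.17721878687246 phi 0.09403834536636069
tangential (cw) force -3.279188113050633 radial -2.7664328518847268
```

apply_moves --rows '[{"dx":-3.1,"dy":-0.6,"dz":0,"rx":0,"ry":0,"rz":-0.03,"grip":-1},{"dx":-6.1,"dy":-1.2,"dz":0,"rx":0,"ry":0,"rz":-0.06,"grip":-1},{"dx":-9.2,"dy":-1.6,"dz":0,"rx":0,"ry":0,"rz":-0.09,"grip":-1},{"dx":-12.3,"dy":-2.0,"dz":0,"rx":0,"ry":0,"rz":-0.12,"grip":-1},{"dx":-15.5,"dy":-2.4,"dz":0,"rx":0,"ry":0,"rz":-0.15,"grip":-1}]'

```text
time_s: 10.73
eef_pos: [0.5518, -0.2719, 0.2191]
orientation: [[-0.088, 0.996, 0.001], [0.996, 0.088, 0.001], [0.001, 0.001, -1.0]]
ft_force: [2.3, 4.0, -0.1]
grip_width: 0.213
grasp_force: 79.0
```

```bash
python3 st.py
```

```text
10.7333 [ 551.8  -271.87  219.07] yaw 0.0884 [ 6.e-04  1.e-03 -1.e+00] [ 2.31  4.01 -0.14] [ 0.849 -0.662  0.179]
polar 104.13283753669369 phi 0.2450342501446363
tangential (cw) force -2.638351429082869 radial -3.799114426406359
```

apply_moves --rows '[{"dx":-4.2,"dy":0,"dz":0,"rx":0,"ry":0,"rz":-0.04,"grip":-1},{"dx":-8.3,"dy":0.1,"dz":0,"rx":0,"ry":0,"rz":-0.08,"grip":-1},{"dx":-12.5,"dy":0.2,"dz":0,"rx":0,"ry":0,"rz":-0.12,"grip":-1},{"dx":-16.7,"dy":0.5,"dz":0,"rx":0,"ry":0,"rz":-0.16,"grip":-1},{"dx":-20.9,"dy":0.9,"dz":0,"rx":0,"ry":0,"rz":-0.2,"grip":-1}]'

```text
time_s: 11.15
eef_pos: [0.531, -0.2714, 0.2191]
orientation: [[0.112, 0.994, 0.001], [0.994, -0.112, 0.0], [0.0, 0.001, -1.0]]
ft_force: [3.1, 2.7, 0.0]
grip_width: 0.21
grasp_force: 79.0
```

```bash
python3 st.py
```

```text
11.15 [ 530.96 -271.41  219.14] yaw -0.1123 [ 1.e-03  3.e-04 -1.e+00] [3.13 2.72 0.01] [ 0.678 -0.723  0.236]
polar 104.02504564176098 phi 0.44568951056122996
tangential (cw) force -2.793249180955898 radial -3.064004255074277
```

apply_moves --rows '[{"dx":-1.2,"dy":0.3,"dz":0,"rx":0,"ry":0,"rz":-0.012,"grip":-1},{"dx":-2.6,"dy":0.5,"dz":0,"rx":0,"ry":0,"rz":-0.025,"grip":-1},{"dx":-2.6,"dy":0.5,"dz":0,"rx":0,"ry":0,"rz":-0.025,"grip":-1},{"dx":-2.6,"dy":0.5,"dz":0,"rx":0,"ry":0,"rz":-0.025,"grip":-1}]'

```text
time_s: 11.48
eef_pos: [0.5283, -0.2711, 0.2191]
orientation: [[0.134, 0.991, 0.0], [0.991, -0.134, 0.0], [0.0, 0.0, -1.0]]
ft_force: [3.4, 3.1, 1.2]
grip_width: 0.218
grasp_force: 79.1
```

```bash
python3 st.py; python3 -c "
from h import *
for i in range(4):
    bot.camera('top');s=bot.get_state();print(s['eef_pos']*1e3,s['ft_force'].round(2),s['moment'].round(3))"
```

```text
11.4833 [ 528.33 -271.07  219.1 ] yaw -0.1348 [ 1.e-04  1.e-04 -1.e+00] [3.43 3.15 1.25] [ 0.693 -0.852  0.01 ]
polar 104.02458418541462 phi 0.47120604871267835
tangential (cw) force -2.9450874741491195 radial -3.6025920309956456
[ 528.27766776 -271.09796438  219.03844164] [ 2.96  2.23 -0.49] [ 0.708 -0.779  0.036]
[ 528.30722309 -271.07053981  219.05130618] [3.99 2.45 0.19] [ 0.729 -0.866  0.071]
[ 528.30313213 -271.0755842   219.04426396] [4.29 2.82 0.93] [ 0.699 -0.89   0.012]
[ 528.2625877  -271.10549166  219.02977608] [4.26 2.99 0.51] [ 0.713 -0.851  0.011]
```

Run:
```python
from h import *
a=cv2.imread("pics/w4full.png",0).astype(np.float32);b=bot.camera("wrist");cv2.imwrite("pics/w5full.png",b);b=cv2.cvtColor(b,cv2.COLOR_BGR2GRAY).astype(np.float32)
g=lambda i:cv2.Sobel(i,cv2.CV_32F,1,0)
# column edge positions of right arm left arm (inner & outer) & handle, using profile shift by template match along x
for n,(r0,r1,c0,c1) in dict(armL=(50,140,238,282),armR=(50,140,362,408),tipL=(34,50,240,280),tipR=(34,50,366,408),bridge=(145,178,240,402),neck=(180,215,295,346),hand=(235,290,288,352)).items():
    t=a[r0+4:r1-4,c0+4:c1-4];res=cv2.matchTemplate(b[r0-2:r1+2,c0-2:c1+2],t,cv2.TM_CCOEFF_NORMED)
    _,v,_,p=cv2.minMaxLoc(res);sub=[]
    for ax in(0,1):
        i=p[ax];L=res.shape[1-ax]
        f=lambda k:(res[p[1],k] if ax==0 else res[k,p[0]])
        d=0 if i in(0,L-1) else .5*(f(i-1)-f(i+1))/(f(i-1)-2*f(i)+f(i+1)); sub.append(i+d-6)
    print(n,np.round(sub,2),round(v,3))
```

```text
armL [-0.17  6.  ] 0.792
armR [0.18 3.91] 0.863
tipL [-0.19  0.17] 0.811
tipR [ 0.07 -0.52] 0.866
bridge [ 2.76 -0.67] 0.474
neck [-0.38  6.  ] 0.814
hand [ 0.14 -1.48] 0.802
```

apply_moves --rows '[{"dx":0.4,"dy":0,"dz":0,"rx":0,"ry":0,"rz":0.004,"grip":-1},{"dx":0.4,"dy":0,"dz":0,"rx":0,"ry":0,"rz":0.004,"grip":-1}]'

```text
time_s: 11.9
eef_pos: [0.5285, -0.2711, 0.219]
orientation: [[0.131, 0.991, -0.001], [0.991, -0.131, 0.0], [0.0, -0.001, -1.0]]
ft_force: [3.6, 2.9, 2.5]
grip_width: 0.212
grasp_force: 79.3
```

```bash
cat > avg.py <<'E'
from h import *
F=[];M=[];P=[]
for i in range(6):
    bot.camera('top');s=bot.get_state();F.append(s['ft_force']);M.append(s['moment']);P.append(s['eef_pos']*1e3)
F,M,P=[np.mean(v,0) for v in(F,M,P)]
d=P[:2]-[543.1,-168.1];L=np.hypot(*d);t=np.array([d[1],-d[0]])/L
print(s['time_s'],F.round(2),M.round(3),P.round(2),"cw torque",(-(F[:2]@t)*L/1e3+M[2]).round(3),"rad",(F[:2]@d/L).round(2))
E
python3 avg.py
```

```text
12.2 [4.41 3.34 1.16] [ 0.764 -0.938 -0.1  ] [ 528.46 -271.12  218.97] cw torque 0.305 rad -3.93
```

apply_moves --rows '[{"dx":-1.5,"dy":0.2,"dz":0,"rx":0,"ry":0,"rz":-0.014,"grip":-1},{"dx":-3.0,"dy":0.5,"dz":0,"rx":0,"ry":0,"rz":-0.028,"grip":-1},{"dx":-4.1,"dy":0.7,"dz":0,"rx":0,"ry":0,"rz":-0.039,"grip":-1},{"dx":-4.1,"dy":0.7,"dz":0,"rx":0,"ry":0,"rz":-0.039,"grip":-1}]'

```text
time_s: 12.53
eef_pos: [0.5245, -0.2705, 0.219]
orientation: [[0.169, 0.986, 0.0], [0.986, -0.169, -0.0], [-0.0, 0.0, -1.0]]
ft_force: [5.1, 3.0, 1.6]
grip_width: 0.215
grasp_force: 79.2
```

```bash
python3 avg.py;python3 st.py
```

```text
12.8333 [4.27 2.89 1.17] [ 0.746 -1.022 -0.079] [ 524.52 -270.48  218.99] cw torque 0.305 rad -3.6
12.8333 [ 524.52 -270.48  218.98] yaw -0.17 [-1.e-04  0.e+00 -1.e+00] [4.45 3.1  0.37] [ 0.705 -1.012 -0.069]
polar 104.05212038167045 phi 0.5082620617711797
tangential (cw) force -3.8207664231062575 radial -3.8404916419369703
```

apply_moves --rows '[{"dx":-1.5,"dy":0.3,"dz":0,"rx":0,"ry":0,"rz":-0.016,"grip":-1},{"dx":-3.0,"dy":0.6,"dz":0,"rx":0,"ry":0,"rz":-0.03,"grip":-1},{"dx":-3.0,"dy":0.6,"dz":0,"rx":0,"ry":0,"rz":-0.03,"grip":-1}]'

```text
time_s: 13.08
eef_pos: [0.5215, -0.2699, 0.219]
orientation: [[0.199, 0.98, 0.0], [0.98, -0.199, -0.0], [-0.0, 0.0, -1.0]]
ft_force: [5.5, 3.0, 0.7]
grip_width: 0.214
grasp_force: 79.2
```

```bash
python3 st.py
```

```text
13.0833 [ 521.47 -269.85  219.04] yaw -0.2003 [ 1.e-04 -0.e+00 -1.e+00] [5.53 2.95 0.68] [ 0.7   -0.996 -0.048]
polar 104.02307666510393 phi 0.538113797421691
tangential (cw) force -4.798508823614278 radial -4.038908824793637
```

apply_moves --rows '[{"dx":-1.5,"dy":0.4,"dz":0,"rx":0,"ry":0,"rz":-0.016,"grip":-1},{"dx":-3.0,"dy":0.9,"dz":0,"rx":0,"ry":0,"rz":-0.03,"grip":-1},{"dx":-3.0,"dy":0.9,"dz":0,"rx":0,"ry":0,"rz":-0.03,"grip":-1}]'

```text
time_s: 13.33
eef_pos: [0.5184, -0.2691, 0.219]
orientation: [[0.228, 0.974, -0.0], [0.974, -0.228, -0.0], [-0.0, -0.0, -1.0]]
ft_force: [3.7, 2.0, 0.2]
grip_width: 0.214
grasp_force: 79.2
```

```bash
python3 st.py
```

```text
13.3333 [ 518.4  -269.11  219.01] yaw -0.2303 [-1.e-04 -3.e-04 -1.e+00] [3.66 2.02 0.21] [ 0.62  -0.999 -0.057]
polar 103.98623634321584 phi 0.5685627519332364
tangential (cw) force -3.0727147251415254 radial -2.8271150635483044
```

apply_moves --rows '[{"dx":-1.5,"dy":0.4,"dz":0,"rx":0,"ry":0,"rz":-0.016,"grip":-1},{"dx":-3.0,"dy":0.9,"dz":0,"rx":0,"ry":0,"rz":-0.03,"grip":-1},{"dx":-3.0,"dy":0.9,"dz":0,"rx":0,"ry":0,"rz":-0.03,"grip":-1}]'

```text
time_s: 13.58
eef_pos: [0.5153, -0.2683, 0.2191]
orientation: [[0.258, 0.966, -0.0], [0.966, -0.258, -0.001], [-0.001, 0.0, -1.0]]
ft_force: [4.6, 2.9, 0.9]
grip_width: 0.21
grasp_force: 79.2
```

```bash
python3 st.py
```

```text
13.5833 [ 515.35 -268.31  219.07] yaw -0.2606 [-1.e-04 -5.e-04 -1.e+00] [4.62 2.91 0.93] [ 0.513 -1.031 -0.056]
polar 103.98263246540579 phi 0.5988447685883378
tangential (cw) force -3.672592819948482 radial -4.032150386976316
```

apply_moves --rows '[{"dx":-1.5,"dy":0.5,"dz":0,"rx":0,"ry":0,"rz":-0.016,"grip":-1},{"dx":-3.0,"dy":1.1,"dz":0,"rx":0,"ry":0,"rz":-0.03,"grip":-1},{"dx":-3.0,"dy":1.1,"dz":0,"rx":0,"ry":0,"rz":-0.03,"grip":-1}]'

```text
time_s: 13.83
eef_pos: [0.5123, -0.2674, 0.2191]
orientation: [[0.287, 0.958, -0.0], [0.958, -0.287, -0.001], [-0.001, 0.0, -1.0]]
ft_force: [5.0, 1.4, 1.0]
grip_width: 0.212
grasp_force: 79.2
```

```bash
python3 st.py
```

```text
13.8333 [ 512.26 -267.37  219.09] yaw -0.291 [-2.e-04 -8.e-04 -1.e+00] [5.03 1.39 1.  ] [ 0.303 -1.053 -0.087]
polar 103.95071039013344 phi 0.6298611273392842
tangential (cw) force -4.395537356957491 radial -2.8220390572173417
```

apply_moves --rows '[{"dx":-1.5,"dy":0.5,"dz":0,"rx":0,"ry":0,"rz":-0.016,"grip":-1},{"dx":-3.0,"dy":1.1,"dz":0,"rx":0,"ry":0,"rz":-0.031,"grip":-1},{"dx":-3.0,"dy":1.1,"dz":0,"rx":0,"ry":0,"rz":-0.031,"grip":-1}]'

```text
time_s: 14.08
eef_pos: [0.5091, -0.2663, 0.2191]
orientation: [[0.317, 0.949, -0.0], [0.949, -0.317, -0.001], [-0.001, -0.0, -1.0]]
ft_force: [4.8, -0.6, 1.1]
grip_width: 0.217
grasp_force: 79.3
```

```bash
python3 st.py
```

```text
14.0833 [ 509.13 -266.31  219.06] yaw -0.3222 [-5.e-04 -9.e-04 -1.e+00] [ 4.81 -0.64  1.1 ] [ 0.012 -1.021 -0.104]
polar 103.91839599401013 phi 0.6617417261329772
tangential (cw) force -4.757371980937282 radial -0.9635425822809806
```

apply_moves --rows '[{"dx":-1.5,"dy":0.5,"dz":0,"rx":0,"ry":0,"rz":-0.016,"grip":-1},{"dx":-3.0,"dy":1.1,"dz":0,"rx":0,"ry":0,"rz":-0.031,"grip":-1},{"dx":-3.0,"dy":1.1,"dz":0,"rx":0,"ry":0,"rz":-0.031,"grip":-1}]'

```text
time_s: 14.33
eef_pos: [0.5061, -0.2652, 0.219]
orientation: [[0.346, 0.938, -0.001], [0.938, -0.346, -0.001], [-0.001, -0.0, -1.0]]
ft_force: [4.4, -0.1, 1.0]
grip_width: 0.212
grasp_force: 79.3
```

```bash
python3 st.py
```

```text
14.3333 [ 506.05 -265.19  219.05] yaw -0.3533 [-6.e-04 -7.e-04 -1.e+00] [ 4.37 -0.15  1.04] [-0.142 -1.053 -0.154]
polar 103.91583946180374 phi 0.6932334855249562
tangential (cw) force -4.133232446354864 radial -1.420691935069488
```

apply_moves --rows '[{"dx":-1.5,"dy":0.6,"dz":0,"rx":0,"ry":0,"rz":-0.017,"grip":-1},{"dx":-3.0,"dy":1.2,"dz":0,"rx":0,"ry":0,"rz":-0.032,"grip":-1},{"dx":-3.0,"dy":1.2,"dz":0,"rx":0,"ry":0,"rz":-0.032,"grip":-1}]'

```text
time_s: 14.58
eef_pos: [0.5031, -0.264, 0.2191]
orientation: [[0.376, 0.927, -0.0], [0.927, -0.376, -0.001], [-0.001, -0.0, -1.0]]
ft_force: [4.2, -1.7, 1.0]
grip_width: 0.216
grasp_force: 79.2
```

```bash
python3 st.py
```

```text
14.5833 [ 503.14 -263.99  219.07] yaw -0.3851 [-4.e-04 -8.e-04 -1.e+00] [ 4.23 -1.67  1.04] [-2.46e-01 -1.10e+00  1.00e-03]
polar 103.88500791514797 phi 0.7235154328016968
tangential (cw) force -4.549932880674134 radial -0.08557931134641442
```

apply_moves --rows '[{"dx":-1.5,"dy":0.6,"dz":0,"rx":0,"ry":0,"rz":-0.016,"grip":-1},{"dx":-3.0,"dy":1.2,"dz":0,"rx":0,"ry":0,"rz":-0.031,"grip":-1},{"dx":-3.0,"dy":1.2,"dz":0,"rx":0,"ry":0,"rz":-0.031,"grip":-1}]'

```text
time_s: 14.83
eef_pos: [0.5012, -0.2631, 0.2192]
orientation: [[0.402, 0.915, 0.002], [0.915, -0.402, -0.002], [-0.001, 0.002, -1.0]]
ft_force: [8.2, -3.2, -0.5]
grip_width: 0.213
grasp_force: 79.0
```

```bash
python3 st.py
```

```text
14.8333 [ 501.19 -263.12  219.19] yaw -0.4141 [ 0.0016 -0.0019 -1.    ] [ 8.18 -3.23 -0.53] [-0.583 -1.599  0.692]
polar 103.85666702286998 phi 0.7440827599276361
tangential (cw) force -8.790782263292883 radial -0.3432217003433193
```

apply_moves --rows '[{"dx":0,"dy":0,"dz":0,"rx":0,"ry":0,"rz":0,"grip":-1},{"dx":0,"dy":0,"dz":0,"rx":0,"ry":0,"rz":0,"grip":-1},{"dx":1.0,"dy":-0.4,"dz":0,"rx":0,"ry":0,"rz":0.012,"grip":-1},{"dx":2.2,"dy":-0.9,"dz":0,"rx":0,"ry":0,"rz":0.026,"grip":-1},{"dx":2.2,"dy":-0.9,"dz":0,"rx":0,"ry":0,"rz":0.026,"grip":-1}]'

```text
time_s: 15.25
eef_pos: [0.5027, -0.2638, 0.219]
orientation: [[0.379, 0.925, -0.0], [0.925, -0.379, -0.001], [-0.001, 0.0, -1.0]]
ft_force: [5.0, -2.2, 0.7]
grip_width: 0.214
grasp_force: 79.4
```

```bash
python3 avg.py; python3 st.py
```

```text
15.55 [ 5.48 -2.29  1.59] [-0.337 -1.222  0.038] [ 502.67 -263.8   219.04] cw torque 0.655 rad -0.02
15.55 [ 502.65 -263.81  219.02] yaw -0.3896 [-1.e-04 -9.e-04 -1.e+00] [ 4.92 -2.16  1.55] [-0.362 -1.198  0.013]
polar 103.90925246665918 phi 0.7285369390017857
tangential (cw) force -5.374653908816064 radial 0.06877658439388722
```

apply_moves --rows '[{"dx":0.8,"dy":-0.3,"dz":0,"rx":0,"ry":0,"rz":0.008,"grip":-1},{"dx":1.6,"dy":-0.7,"dz":0,"rx":0,"ry":0,"rz":0.016,"grip":-1},{"dx":1.6,"dy":-0.7,"dz":0,"rx":0,"ry":0,"rz":0.016,"grip":-1}]'

```text
time_s: 15.8
eef_pos: [0.5036, -0.2642, 0.2188]
orientation: [[0.365, 0.931, -0.002], [0.931, -0.365, -0.0], [-0.001, -0.001, -1.0]]
ft_force: [3.6, -2.0, 3.2]
grip_width: 0.212
grasp_force: 79.7
```

```bash
python3 avg.py
```

```text
16.1 [ 2.84 -2.71  2.48] [-0.35  -0.719 -0.216] [ 503.66 -264.21  218.86] cw torque 0.164 rad 1.43
```

apply_moves --rows '[{"dx":0,"dy":0,"dz":3,"rx":0,"ry":0,"rz":0,"grip":-1},{"dx":0,"dy":0,"dz":8,"rx":0,"ry":0,"rz":0,"grip":-1},{"dx":0,"dy":0,"dz":18,"rx":0,"ry":0,"rz":0,"grip":-1},{"dx":0,"dy":0,"dz":35,"rx":0,"ry":0,"rz":0,"grip":-1},{"dx":0,"dy":0,"dz":60,"rx":0,"ry":0,"rz":0,"grip":-1}]'

```text
time_s: 16.52
eef_pos: [0.5043, -0.2583, 0.2731]
orientation: [[0.361, 0.933, -0.007], [0.933, -0.36, 0.014], [0.01, -0.012, -1.0]]
ft_force: [0.9, -0.1, -2.0]
grip_width: 0.213
grasp_force: 81.3
```

apply_moves --rows '[{"dx":2,"dy":35,"dz":0,"rx":0,"ry":0,"rz":0.08,"grip":-1},{"dx":4,"dy":70,"dz":0,"rx":0,"ry":0,"rz":0.16,"grip":-1},{"dx":6,"dy":105,"dz":0,"rx":0,"ry":0,"rz":0.24,"grip":-1},{"dx":8,"dy":140,"dz":0,"rx":0,"ry":0,"rz":0.32,"grip":-1},{"dx":10,"dy":175,"dz":0,"rx":0,"ry":0,"rz":0.4,"grip":-1}]'

```text
time_s: 16.93
eef_pos: [0.5114, -0.0869, 0.2771]
orientation: [[-0.031, 0.999, -0.008], [1.0, 0.031, 0.001], [0.001, -0.008, -1.0]]
ft_force: [2.0, 0.1, -2.4]
grip_width: 0.21
grasp_force: 81.4
```

apply_moves --rows '[{"dx":2,"dy":35,"dz":0,"rx":0,"ry":0,"rz":0.08,"grip":-1},{"dx":4,"dy":70,"dz":0,"rx":0,"ry":0,"rz":0.16,"grip":-1},{"dx":6,"dy":105,"dz":0,"rx":0,"ry":0,"rz":0.24,"grip":-1},{"dx":8,"dy":140,"dz":0,"rx":0,"ry":0,"rz":0.32,"grip":-1},{"dx":10,"dy":175,"dz":0,"rx":0,"ry":0,"rz":0.4,"grip":-1}]'

```text
time_s: 17.35
eef_pos: [0.5213, 0.0875, 0.2772]
orientation: [[-0.419, 0.908, -0.008], [0.908, 0.419, -0.002], [0.002, -0.008, -1.0]]
ft_force: [0.9, -1.0, -2.2]
grip_width: 0.21
grasp_force: 81.4
```

apply_moves --rows '[{"dx":2,"dy":35,"dz":-10,"rx":0,"ry":0,"rz":0.05,"grip":-1},{"dx":4,"dy":70,"dz":-20,"rx":0,"ry":0,"rz":0.05,"grip":-1},{"dx":6,"dy":105,"dz":-40,"rx":0,"ry":0,"rz":0.05,"grip":-1},{"dx":6,"dy":115,"dz":-70,"rx":0,"ry":0,"rz":0.05,"grip":-1},{"dx":6,"dy":115,"dz":-70,"rx":0,"ry":0,"rz":0.05,"grip":-1}]'

```text
time_s: 17.77
eef_pos: [0.5241, 0.2024, 0.201]
orientation: [[-0.464, 0.886, -0.017], [0.886, 0.464, -0.006], [0.002, -0.017, -1.0]]
ft_force: [-2.8, -1.7, -2.8]
grip_width: 0.209
grasp_force: 81.1
```

```bash
python3 st.py
```

```text
17.7667 [524.09 202.44 201.03] yaw 0.4827 [-0.0166 -0.0059 -0.9998] [-2.76 -1.71 -2.82] [-0.138  0.095  0.017]
polar 371.0291284761347 phi -2.864143904080847
tangential (cw) force -2.8427279241482957 radial -1.5662229750851844
```

apply_moves --rows '[{"dx":0,"dy":0,"dz":-35,"rx":0,"ry":0,"rz":0,"grip":-1},{"dx":0,"dy":0,"dz":-70,"rx":0,"ry":0,"rz":0,"grip":-1},{"dx":0,"dy":0,"dz":-105,"rx":0,"ry":0,"rz":0,"grip":-1},{"dx":0,"dy":0,"dz":-135,"rx":0,"ry":0,"rz":0,"grip":-1},{"dx":0,"dy":0,"dz":-155,"rx":0,"ry":0,"rz":0,"grip":-1}]'

```text
time_s: 18.18
eef_pos: [0.5268, 0.1985, 0.0507]
orientation: [[-0.459, 0.889, -0.008], [0.889, 0.458, -0.005], [-0.001, -0.009, -1.0]]
ft_force: [2.5, -7.7, 10.8]
grip_width: 0.215
grasp_force: 82.9
```

apply_moves --rows '[{"dx":0,"dy":0,"dz":-12,"rx":0,"ry":0,"rz":0,"grip":-1},{"dx":0,"dy":0,"dz":-18,"rx":0,"ry":0,"rz":0,"grip":-1},{"dx":0,"dy":0,"dz":-20,"rx":0,"ry":0,"rz":0,"grip":-1},{"dx":0,"dy":0,"dz":-20,"rx":0,"ry":0,"rz":0,"grip":-1},{"dx":0,"dy":0,"dz":-20,"rx":0,"ry":0,"rz":0,"grip":-1}]'

```text
time_s: 18.6
eef_pos: [0.5288, 0.1994, 0.0345]
orientation: [[-0.458, 0.889, -0.004], [0.889, 0.458, -0.002], [-0.0, -0.005, -1.0]]
ft_force: [-1.2, -3.4, 4.1]
grip_width: 0.212
grasp_force: 82.5
```

apply_moves --rows '[{"dx":0,"dy":0,"dz":0,"rx":0,"ry":0,"rz":0,"grip":-1},{"dx":0,"dy":0,"dz":0,"rx":0,"ry":0,"rz":0,"grip":-1},{"dx":0,"dy":0,"dz":0,"rx":0,"ry":0,"rz":0,"grip":-1}]'

```text
time_s: 18.85
eef_pos: [0.5295, 0.2002, 0.0342]
orientation: [[-0.459, 0.888, -0.002], [0.888, 0.459, -0.002], [-0.001, -0.002, -1.0]]
ft_force: [-1.7, -5.3, 5.7]
grip_width: 0.214
grasp_force: 82.7
```

Run:
```python
from h import *
s=bot.get_state();print((s['eef_pos']*1e3).round(1),s['ft_force'].round(2),s['moment'].round(2))
a=bot.camera("scene");w=bot.camera("wrist");b=bot.camera("top")
cv2.imwrite("pics/a6.png",a);cv2.imwrite("pics/w6.png",w);cv2.imwrite("pics/b6.png",b)
m=np.zeros((600,800,3),np.uint8)
m[:300,:400]=crop(a,310,180,100,75,4);m[300:,:400]=crop(b,210,180,100,75,4)
m[:,400:]=cv2.resize(w[20:480,165:475],(400,594))[:600].copy() if 0 else np.pad(cv2.resize(w[20:480,165:475],(400,594)),((0,6),(0,0),(0,0)))
cv2.imwrite("pics/m6.png",m)
```

```text
[529.5 200.2  34.2] [-1.65 -5.28  5.75] [-0.37  0.66  0.27]
```

View pics/m6.png

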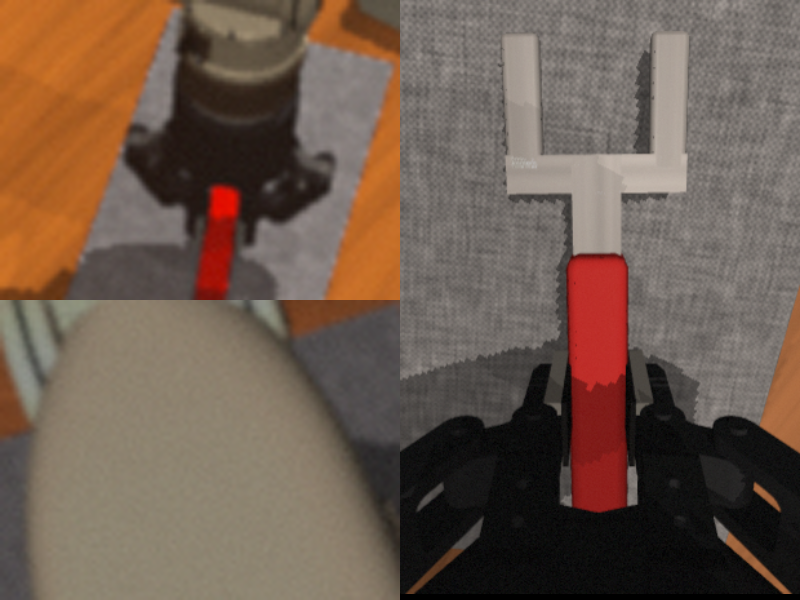

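apply_moves --rows '[{"dx":0,"dy":0,"dz":4,"rx":0,"ry":0,"rz":0,"grip":-1},{"dx":0,"dy":0,"dz":4,"rx":0.058,"ry":0.03,"rz":0,"grip":-1},{"dx":0,"dy":0,"dz":4,"rx":0.116,"ry":0.06,"rz":0,"grip":-1},{"dx":0,"dy":0,"dz":4,"rx":0.116,"ry":0.06,"rz":0,"grip":-1},{"dx":0,"dy":0,"dz":4,"rx":0.116,"ry":0.06,"rz":0,"grip":-1}]'

```text
time_s: 19.42
eef_pos: [0.5302, 0.2007, 0.0372]
orientation: [[-0.454, 0.889, -0.061], [0.882, 0.458, 0.114], [0.129, -0.002, -0.992]]
ft_force: [-0.7, 0.9, -1.8]
grip_width: 0.214
grasp_force: 81.8
```

apply_moves --rows '[{"dx":0,"dy":0,"dz":-4,"rx":0,"ry":0,"rz":0,"grip":-1},{"dx":0,"dy":0,"dz":-8,"rx":0,"ry":0,"rz":0,"grip":-1},{"dx":0,"dy":0,"dz":-10,"rx":0,"ry":0,"rz":0,"grip":-1},{"dx":0,"dy":0,"dz":-10,"rx":0,"ry":0,"rz":0,"grip":-1}]'

```text
time_s: 19.75
eef_pos: [0.5289, 0.2014, 0.0268]
orientation: [[-0.456, 0.888, -0.062], [0.88, 0.46, 0.114], [0.13, -0.003, -0.991]]
ft_force: [-0.2, 0.2, -1.1]
grip_width: 0.212
grasp_force: 81.8
```

```bash
python3 st.py
```

```text
19.75 [528.93 201.4   26.82] yaw 0.4781 [-0.0624  0.1143 -0.9915] [-0.21  0.22 -1.09] [-0.254 -0.144  0.001]
polar 369.7694986126175 phi -2.851224903668636
tangential (cw) force -0.19692419333836247 radial 0.22543736733446862
```

Tool tilts as meant and nothing touches yet at z = 27 mm; lower gently until contact.

apply_moves --rows '[{"dx":0,"dy":0,"dz":-1,"rx":0,"ry":0,"rz":0,"grip":-1},{"dx":0,"dy":0,"dz":-2,"rx":0,"ry":0,"rz":0,"grip":-1},{"dx":0,"dy":0,"dz":-3,"rx":0,"ry":0,"rz":0,"grip":-1}]'

```text
time_s: 20.0
eef_pos: [0.53, 0.2013, 0.0248]
orientation: [[-0.455, 0.888, -0.06], [0.881, 0.459, 0.115], [0.13, -0.001, -0.992]]
ft_force: [-0.3, 0.1, -2.4]
grip_width: 0.214
grasp_force: 81.8
```

apply_moves --rows '[{"dx":0,"dy":0,"dz":-0.6,"rx":0,"ry":0,"rz":0,"grip":-1},{"dx":0,"dy":0,"dz":-1.2,"rx":0,"ry":0,"rz":0,"grip":-1},{"dx":0,"dy":0,"dz":-1.2,"rx":0,"ry":0,"rz":0,"grip":-1}]'

```text
time_s: 20.25
eef_pos: [0.5299, 0.201, 0.0235]
orientation: [[-0.455, 0.888, -0.061], [0.881, 0.459, 0.115], [0.13, -0.001, -0.991]]
ft_force: [-0.3, -0.3, -2.8]
grip_width: 0.215
grasp_force: 81.8
```

```bash
python3 st.py
```

```text
20.25 [529.92 200.99  23.54] yaw 0.477 [-0.0608  0.1151 -0.9915] [-0.3  -0.27 -2.77] [-0.236 -0.119  0.006]
polar 369.32625749450483 phi -2.848585683011583
tangential (cw) force -0.3090130322468971 radial -0.25955012495835433
```

apply_moves --rows '[{"dx":0,"dy":0,"dz":-0.5,"rx":0,"ry":0,"rz":0,"grip":-1},{"dx":0,"dy":0,"dz":-1.0,"rx":0,"ry":0,"rz":0,"grip":-1},{"dx":0,"dy":0,"dz":-1.5,"rx":0,"ry":0,"rz":0,"grip":-1},{"dx":0,"dy":0,"dz":-1.5,"rx":0,"ry":0,"rz":0,"grip":-1}]'

```text
time_s: 20.58
eef_pos: [0.5301, 0.2011, 0.0226]
orientation: [[-0.455, 0.888, -0.06], [0.881, 0.459, 0.115], [0.13, -0.001, -0.991]]
ft_force: [-1.2, -1.0, 0.8]
grip_width: 0.215
grasp_force: 82.4
```

apply_moves --rows '[{"dx":0,"dy":0,"dz":-0.4,"rx":0,"ry":0,"rz":0,"grip":-1},{"dx":0,"dy":0,"dz":-0.8,"rx":0,"ry":0,"rz":0,"grip":-1},{"dx":0,"dy":0,"dz":-0.8,"rx":0,"ry":0,"rz":0,"grip":-1}]'

```text
time_s: 20.83
eef_pos: [0.5301, 0.2011, 0.0225]
orientation: [[-0.455, 0.888, -0.06], [0.881, 0.459, 0.116], [0.13, -0.0, -0.991]]
ft_force: [-3.0, -1.5, 8.3]
grip_width: 0.208
grasp_force: 83.1
```

```bash
python3 st.py
```

```text
20.8333 [530.08 201.11  22.51] yaw 0.477 [-0.0601  0.1155 -0.9915] [-3.05 -1.5   8.27] [-0.445  0.563  0.08 ]
polar 369.44092325544096 phi -2.8481415797181544
tangential (cw) force -3.1001680213843605 radial -1.3875929461479175
```

apply_moves --rows '[{"dx":0,"dy":0,"dz":0.6,"rx":0,"ry":0,"rz":0,"grip":-1},{"dx":0,"dy":0,"dz":0.6,"rx":0,"ry":0,"rz":0,"grip":-1},{"dx":0,"dy":0,"dz":0.6,"rx":0,"ry":0,"rz":0,"grip":-1},{"dx":0,"dy":0,"dz":0.6,"rx":0,"ry":0,"rz":0,"grip":-1}]' --force 20

```text
time_s: 21.17
eef_pos: [0.5301, 0.2011, 0.0225]
orientation: [[-0.455, 0.888, -0.06], [0.881, 0.459, 0.115], [0.13, -0.001, -0.991]]
ft_force: [-2.4, -1.0, 5.8]
grip_width: 0.212
grasp_force: 82.9
```

apply_moves --rows '[{"dx":0,"dy":0,"dz":0,"rx":0,"ry":0,"rz":0,"grip":-0.4},{"dx":0,"dy":0,"dz":0,"rx":0,"ry":0,"rz":0,"grip":-0.2},{"dx":0,"dy":0,"dz":0,"rx":0,"ry":0,"rz":0,"grip":0.2},{"dx":0,"dy":0,"dz":0,"rx":0,"ry":0,"rz":0,"grip":0.6},{"dx":0,"dy":0,"dz":0,"rx":0,"ry":0,"rz":0,"grip":0.6}]'

```text
time_s: 21.58
eef_pos: [0.53, 0.2011, 0.0217]
orientation: [[-0.455, 0.888, -0.061], [0.881, 0.459, 0.115], [0.13, -0.001, -0.991]]
ft_force: [0.3, -0.0, -0.1]
grip_width: 0.792
grasp_force: 0.0
```

apply_moves --rows '[{"dx":0,"dy":0,"dz":0,"rx":0,"ry":0,"rz":0,"grip":0.6},{"dx":0,"dy":0,"dz":0,"rx":0,"ry":0,"rz":0,"grip":0.6},{"dx":0,"dy":0,"dz":0,"rx":0,"ry":0,"rz":0,"grip":0.6}]'

```text
time_s: 21.83
eef_pos: [0.53, 0.2011, 0.0219]
orientation: [[-0.455, 0.888, -0.061], [0.881, 0.459, 0.115], [0.13, -0.001, -0.991]]
ft_force: [-0.2, -1.0, 0.8]
grip_width: 0.797
grasp_force: 0.0
```

apply_moves --rows '[{"dx":0,"dy":0,"dz":15,"rx":0,"ry":0,"rz":0,"grip":0.6},{"dx":0,"dy":0,"dz":50,"rx":0,"ry":0,"rz":0,"grip":0.6},{"dx":0,"dy":0,"dz":90,"rx":0,"ry":0,"rz":0,"grip":0.6},{"dx":0,"dy":0,"dz":130,"rx":-0.06,"ry":-0.03,"rz":0,"grip":0.6},{"dx":0,"dy":0,"dz":165,"rx":-0.116,"ry":-0.06,"rz":0,"grip":0.6}]'

```text
time_s: 22.25
eef_pos: [0.5307, 0.2002, 0.1895]
orientation: [[-0.457, 0.889, 0.002], [0.889, 0.457, -0.002], [-0.003, 0.001, -1.0]]
ft_force: [1.2, 0.8, -0.9]
grip_width: 0.8
grasp_force: 0.0
```

apply_moves --rows '[{"dx":0,"dy":0,"dz":14,"rx":0,"ry":0,"rz":0,"grip":0.6},{"dx":0,"dy":0,"dz":14,"rx":0,"ry":0,"rz":0,"grip":0.6},{"dx":0,"dy":0,"dz":14,"rx":0,"ry":0,"rz":0,"grip":0.6},{"dx":0,"dy":0,"dz":14,"rx":0,"ry":0,"rz":0,"grip":0.6}]'

```text
time_s: 22.58
eef_pos: [0.5292, 0.2007, 0.1996]
orientation: [[-0.459, 0.888, -0.003], [0.888, 0.459, -0.001], [0.0, -0.003, -1.0]]
ft_force: [-0.1, 0.4, -0.3]
grip_width: 0.804
grasp_force: 0.0
```

Run:
```python
from h import *
s=bot.get_state();c=bot.get_calibration("wrist");im=bot.camera("wrist");cv2.imwrite("pics/w7.png",im);im=im.astype(int)
print(s['time_s'],s['eef_pos'])
m=((im[...,2]>80)&(im[...,1]<50)&(im[...,0]<50)&(im[...,2]>2.2*im[...,1])).astype(np.uint8)
m[:150]=0;m[300:]=0;m[:,280:370]*=1;m[:,:280]=0;m[:,370:]=0
r=cv2.minAreaRect(np.argwhere(m)[:,::-1].astype(np.float32));b=cv2.boxPoints(r);P=px2w(c,b,.027)
P=P[np.argsort(P[:,1])];rear,fr=P[:2].mean(0),P[2:].mean(0);x=(fr-rear)/np.linalg.norm(fr-rear)
print(r,np.linalg.norm(fr-rear),np.arctan2(x[1],x[0]),"grip",fr-.045*x)
g=fr-.045*x;y=np.array([-x[1],x[0],0])
print("pred fork front px if flat",w2px(c,[g+.1105*x+.0285*k*y-[0,0,.010] for k in(1,-1)]))
gr=im.sum(2)/3
q=w2px(c,[g+.1105*x+.023*k*y-[0,0,.010] for k in(1,-1)])
for u,v in q: u,v=int(round(u)),int(round(v));print((u,v),gr[v-8:v+8,u].round().tolist())
# fork width across arms, mid arm
mid=w2px(c,[g+.100*x+k*.029*y-[0,0,.010] for k in(1,-1)]);row=int(mid[:,1].mean());print(mid,gr[row,int(mid[0,0])-6:int(mid[0,0])+7].round().tolist(),gr[row,int(mid[1,0])-6:int(mid[1,0])+7].round().tolist())
# ring yaw check from top camera crop saved
M=px2w(bot.get_calibration("top"),[[192,218],[311,181],[330,242],[213,283]],.003)[:,:2];mc=M.mean(0);u=(M[0]+M[3]-M[1]-M[2]);u/=np.linalg.norm(u);v=np.array([-u[1],u[0]])
h=(g+.105*x)[:2]
print("mat frame grip",(g[:2]-mc)@u,(g[:2]-mc)@v,"head",(h-mc)@u,(h-mc)@v)
```

```text
22.5833 [0.52918455 0.20066116 0.19958661]
((319.9999694824219, 223.49996948242188), (100.99998474121094, 19.999996185302734), 90.0) 0.09766840660890486 2.049660417375761 grip [0.52849835 0.20265661 0.027     ]
pred fork front px if flat [[286.80119896  94.22420811]
 [353.19492699  94.09086931]]
(293, 94) [119.0, 120.0, 115.0, 113.0, 112.0, 119.0, 110.0, 139.0, 158.0, 163.0, 163.0, 163.0, 163.0, 164.0, 164.0, 162.0]
(347, 94) [124.0, 117.0, 115.0, 119.0, 117.0, 118.0, 119.0, 143.0, 164.0, 169.0, 170.0, 167.0, 166.0, 169.0, 168.0, 167.0]
[[286.60417421 107.41429809]
 [353.3921393  107.28986806]] [105.0, 108.0, 111.0, 116.0, 111.0, 102.0, 70.0, 74.0, 126.0, 149.0, 146.0, 145.0, 148.0] [166.0, 171.0, 170.0, 171.0, 173.0, 145.0, 100.0, 120.0, 125.0, 123.0, 124.0, 124.0, 118.0]
mat frame grip -0.02969465930220741 -0.00403584191162456 head 0.07413370111708628 0.011606139185450243
```

```bash
python3 -c "
from rig import bot
print(bot.close_job())"
```

```text
the job is handed in; nothing more can be done
None
```

I tightened the lock ring until it came up firmly against its stop, at about 1.6 N m. The spanner now lies flat on the mat, prongs down, and the job is handed in. The spanner tipped about 0.13 rad in the grip on lifting out, so I levelled it before release, and I did not re-measure the ring afterwards.

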